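# Fit the brass die to a clay extruder and clamp it with the screw ring

### The job

Fit the brass die to the clay extruder: slide it across the deck and let it drop fully home, flat, in the mouth. Then, with the ring still screwed up, swing the arm in over the mouth until it stops, and turn the yellow ring clockwise by its wings until it clamps the die tight. Leave the steel die where it lies on the deck.

Things in the scene. Friction and masses are not known exactly. Their poses are not given: they have to be found in the camera images.
- extruder: bench clay extruder, fixed: blue housing on a blue foot plate (220 x 310 mm, 12 mm thick) under a flat aluminium deck plate, a dark crank wheel (106 mm) at its +y end. Origin on the table straight below the mouth's centre, z up. In its axes the deck reaches from x -83 to +107 mm and y -160 to +130 mm; its top is 115 mm above the table. The two dies lie on the deck on the -y side of the mouth.
- mouth (a point): centre of the mouth's floor, axes as the extruder's. The mouth is a round recess in the deck, 63 mm in diameter, 8 mm deep, flat floor. Round its +y side (20 to 160 degrees from +x towards +y) a steel lip stands 4 mm above the deck as a backstop, inner radius 32, outer 36 mm; the -y side is open and level with the deck.
- pivot (a point): on the vertical pivot axis of the swing arm, at deck height: 90 mm from the mouth's centre along the extruder's +y. A steel post of 22 mm diameter stands here, 30 mm tall.
- swing_arm (a joint): angle of the grey arm about the pivot: 0 = at its stop, collar exactly over the mouth; positive = open, counter-clockwise from above, up to 1.4 rad (towards the extruder's +x). It ends in a round collar, 86 mm outer diameter, centre 90 mm from the pivot, 10 to 24 mm above the deck. Stiff (0.45 Nm friction: push the collar's side with 5 N), stays where left.
- ring_nut: yellow screw ring (58 mm outer, 34 mm inner diameter, 26 mm tall) carried in the arm's collar. Origin at the centre of its underside, 7 mm above the deck when screwed up. On its top stand two opposite wings, each 24 mm long radially (16 to 40 mm off the axis), 6 mm thick, 26 mm tall: their tops are 52 mm above the origin.
- ring_turn (a joint): turn of the ring in rad: 0 = fully up, grows clockwise from above; it sinks 3.33 mm per rad. Starts at 0 to 0.5, meets a seated die at about 2.1; with no die it would stop at 3.0. Friction 0.06 Nm, stays where left: 2 N on a wing turns it, 4 to 6 N is tight. Pushing the wing at the extruder's -y side presses the arm against its stop; pushing the other could swing it open.
- wing_a (a point): middle of the top edge of one wing, 28 mm from the ring's axis. With the arm at its stop this wing points, in the extruder's axes, to -0.4 rad (from +x towards +y) minus ring_turn, so it sweeps the -y side.
- wing_b (a point): the same point on the opposite wing
- brass_die: the die to fit: brass disk 60 mm in diameter, 8 mm thick, a dark hole of 20 mm in the middle of its look (it is solid to the touch), about 130 g, lying loose on the deck. Origin at the centre of its underside.
- steel_die: the die to leave: dark steel disk of the same size with three small dark holes, loose on the deck beside the brass one. Origin at the centre of its underside.
There are look-alikes about, which are no part of the job. What is meant by the brass_die is not orange or red, and is the larger of those in its own colour.

How it is judged:
On the way, in this order (a step that is already met when the one before it is completed fails the run):
1. the brass die lies flat and fully home in the mouth (horizontal distance between brass_die and mouth below 0.004 m and z of brass_die in the frame of mouth below 0.0015 m and angle between brass_die's own z axis and vertical below 0.04 rad), for 0.2 s.
2. the arm is swung in over the mouth to its stop, the ring still screwed up (value of joint swing_arm below 0.04 rad and value of joint ring_turn below 1.2 rad), for 0.1 s.
3. the ring is screwed down and clamps the brass die (value of joint ring_turn above 1.9 rad and contact force between ring_nut and brass_die above 3 N), for 0.2 s.
At the end, for the whole second after the job is handed in: The brass die lies in the mouth within 4 mm of its centre, within 1.5 mm of its floor and level within 0.04 rad; the arm is within 0.04 rad of its stop; the ring is turned beyond 1.9 rad and presses on the die with more than 3 N; the steel die is within 30 mm of where it lay (all of step 1 and all of step 3 and value of joint swing_arm below 0.04 rad and distance of steel_die from where it was at the start of the episode below 0.03 m); the robot touches nothing.
It fails at once if the steel die is moved more than 30 mm (distance of steel_die from where it was at the start of the episode above 0.03 m).
It also fails if it takes over 72 s, if anything falls off the work surface, if the arm or the gripper's body presses on something with over 40 N, if the wrist force passes 120 N, or if a joint passes its speed limit or range.

### The arm

A 7-joint arm with a two-finger parallel gripper is mounted at the origin on the work surface. World frame = base frame: x ahead of the robot, y to its left, z up, the work surface at z = 0. Lengths are in m, angles in rad, forces in N, time in s.
With the tool pointing down it reaches from about 0.35 to 0.9 m from the base axis. Payload 8.1 kg.
Tool frame: the origin (TCP) lies between the finger pads; the fingertips stand 11 mm ahead of it and the grasp point (between the pads) lies 8 mm behind it (ctrl.tips_ahead is the distance from the TCP to the fingertips, in m); z points along the fingers, y is the direction in which the jaws open and shut (so a half turn about z gives the same grasp; the last joint's range is limited). The gripper opens to 92 mm and grips with 3 to 60 N. Pads are 19 mm wide; open, the fingers measure 130 mm over their backs; the gripper's body (75 mm by 190 mm) begins 47 mm behind the grasp point.
Start: joints at [1.176, 0.434, 0.025, 1.573, -0.012, 1.134, -0.075], TCP at [0.18, -0.599, 0.238] pointing down, gripper open.
Joint ranges: [-2.62, 2.62], [-0.44, 2.09], [-1.27, 1.32], [0.08, 2.57], [-1.32, 4.46], [0.12, 2], [-2.74, 2.74]. Speed limits (rad/s): [2.22, 2.22, 3.01, 3.01, 3.14, 3.14, 3.14].

### API

Orientations are given as a unit quaternion [x, y, z, w].
In Python, from plant import ctrl, imaging gives the robot as it stands.
- The arm moves only by the shell command python3 -m inch 'ROWS' [OPENING]. ROWS is JSON, a list of rows, each an object of numbers: "dx", "dy", "dz": the shift along the tool's x, y, z in m; "rx", "ry", "rz": the turn, a rotation vector about the tool's x, y, z in rad. In form: [{"dx": .., "dy": .., "dz": .., "rx": .., "ry": .., "rz": ..}, ...]. A call has 1 to 10 rows; each row is the pose to reach, as a shift and turn from the pose commanded when the call began, along the tool's axes at that moment; what a row does not reach only later rows make up. A row lasts 1/12 s, in which the tool goes at most 41.7 mm and 7.16 degrees, less where a joint would pass 70% of its speed; a pose out of reach is approached as far as the arm can. A call with a gripper value outside its range is refused whole. OPENING is the opening, from 0 (shut) to 1 (fully open), set as the call begins (- or left out, the last holds). The fingers move at their own pace and stop on an object; the grip force is fixed at half the most. Time passes only in rows, so rows that repeat a pose let the fingers close. It gives the time, the measured TCP pose, the force and the opening at its end, in the units of the state.
- ctrl.get_obs(): the state, without advancing time (a new reading comes with each control period).
- imaging.get_image(name): name is "side" or "top" or "wrist"; returns a dict with "frame" (400x640x3 uint8, red, green, blue), "depth" (400x640 float32, m along the optical axis (not along the pixel's ray), 0 where there is no reading), "K" (3x3 intrinsics, pixels), "world_from_camera" (4x4, takes a point from camera to world coordinates); the wrist camera has in their place "mount" (4x4, takes a point from camera to tool coordinates, whose origin is the TCP and whose axes are the flange's). Camera axes: x right, y down, z forward; pixel columns grow to the right and rows downward; lengths in m; the calibration is good to about 2 mm. A picture is of the moment at which its call begins: read the wrist's pose just before it.
- ctrl.hand_in(): hands the job in, once; it reports no verdict.
The state is a dict: "clock": time; "qpos": joint angles; "joint_velocities": joint speeds; "joint_torque": joint torques, N m; "tool_pos": TCP position; "eef_rot": TCP orientation; "force": force on the tool from outside, world axes, zero at the start; "wrist_torque": the same for the moment, N m; "width": opening from 0.0 (shut) to 1.0 (fully open).
Only numpy, scipy, OpenCV 4.12 (cv2) and the standard library are available. Lean on these libraries where they do the work, as an engineer would, in place of code of your own. Each camera call takes 0.05 s, during which the arm holds its last target.

## Working session

There is one attempt and no reset: what is moved stays moved. The work goes in short steps, Python scripts to look and compute and a shell command to move; the robot and the scene stay as the last step left them, time stands still between calls to the robot, and variables do not carry over. Pictures are saved under pics/ and viewed, and the job is handed in when it is done.

```bash
ls -la; mkdir -p pics
python3 - <<'E'
from plant import ctrl, imaging
import cv2, numpy as np
o=ctrl.get_obs(); print(o)
for n in ["side","top","wrist"]:
    d=imaging.get_image(n)
    cv2.imwrite(f"pics/{n}0.png",d["frame"][:,:,::-1])
    np.savez(f"pics/{n}0.npz",**d)
    print(n,d["K"].tolist(),np.round(d.get("world_from_camera",d.get("mount")),4).tolist())
print(ctrl.tips_ahead)
E
```

```text
total 12
drwxr-xr-x  3 agent agent 4096 Dec  6 21:11 .
drwxr-xr-x 23 root  root  4096 Dec  6 21:11 ..
drwxr-xr-x  2 agent agent 4096 Dec  6 21:11 pics
{'clock': 0.0, 'qpos': array([ 1.17642743,  0.4351597 ,  0.02495939,  1.57411658, -0.01163473,
        1.13401923, -0.07510101]), 'joint_velocities': array([-0.00066873,  0.00056107,  0.00098998, -0.00027256,  0.00125314,
        0.00141354,  0.00047896]), 'joint_torque': array([-1.02647733e-03, -6.67851448e+01,  9.84785222e-01, -3.14460862e+01,
       -6.04940462e-02,  4.30192868e-02,  1.76843860e-04]), 'tool_pos': array([ 0.1795953 , -0.59810522,  0.23697658]), 'eef_rot': array([ 9.89382758e-01,  1.45331179e-01, -1.63938241e-04, -7.61502838e-04]), 'force': array([ 0.00940989,  0.22949802, -0.33290808]), 'wrist_torque': array([-0.05842429, -0.01121318,  0.01912903]), 'width': 0.9979422248018918}
side [[407.79734322339414, 0.0, 322.46465386837366], [0.0, 407.79734322339414, 204.6343460905651], [0.0, 0.0, 1.0]] [[0.9894, -0.0518, 0.1353, 0.4416], [-0.1429, -0.5038, 0.8519, -0.6233], [0.024, -0.8623, -0.5059, 0.5139], [0.0, 0.0, 0.0, 1.0]]
top [[366.82209675130804, 0.0, 324.27915256265715], [0.0, 366.82209675130804, 199.145081037046], [0.0, 0.0, 1.0]] [[-0.0043, -0.9969, 0.079, 0.4843], [-0.9999, 0.005, 0.009, -0.0032], [-0.0093, -0.0789, -0.9968, 0.7744], [0.0, 0.0, 0.0, 1.0]]
wrist [[340.9055836276042, 0.0, 317.5586778018143], [0.0, 340.9055836276042, 204.10871760505924], [0.0, 0.0, 1.0]] [[-0.0007, -0.9603, -0.2789, 0.0749], [1.0, -0.0006, -0.0003, 0.0003], [0.0001, -0.2789, 0.9603, -0.1462], [0.0, 0.0, 0.0, 1.0]]
0.011
```

View pics/side0.png

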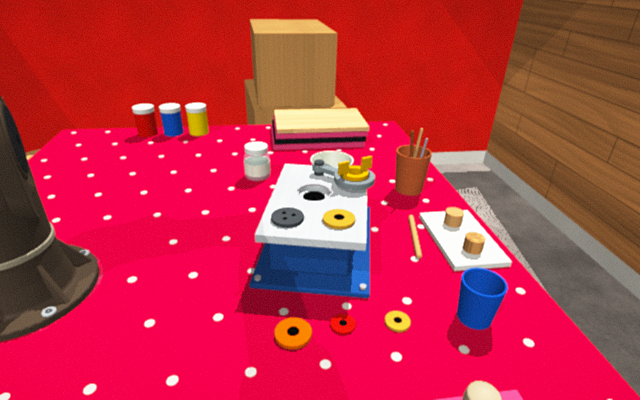

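View pics/top0.png

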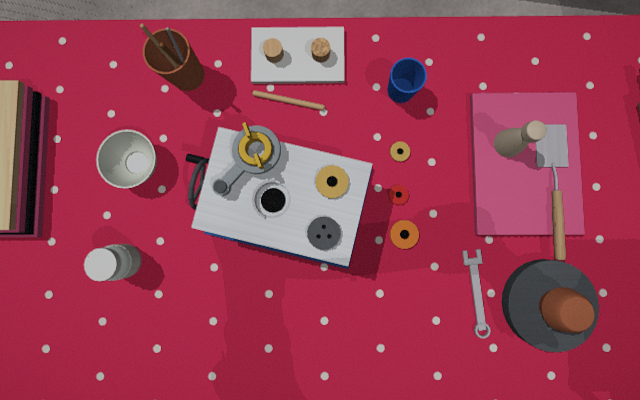

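View pics/wrist0.png

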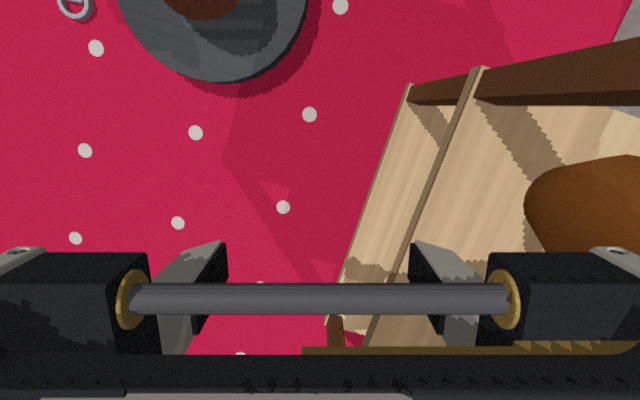

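Top view: brass die at about (332,182), steel die (324,233), mouth (272,200), post (221,187), ring in the open arm (255,150). Next I measure these on the planes at their known heights.

```bash
cat > h.py <<'E'
import numpy as np, cv2
from scipy.spatial.transform import Rotation as R
def cast(d,uv,z,T=None):
    T=d["world_from_camera"] if T is None else T
    uv=np.atleast_2d(uv).astype(float)
    r=np.c_[uv,np.ones(len(uv))]@np.linalg.inv(d["K"]).T@T[:3,:3].T
    o=T[:3,3]; return o+r*((z-o[2])/r[:,2])[:,None]
def fitcirc(p):
    A=np.c_[2*p[:,:2],np.ones(len(p))]; s=np.linalg.lstsq(A,(p[:,:2]**2).sum(1),rcond=None)[0]
    return s[:2],np.sqrt(s[2]+s[0]**2+s[1]**2)
def blobs(mask,amin=60):
    c,_=cv2.findContours(mask.astype(np.uint8),cv2.RETR_EXTERNAL,cv2.CHAIN_APPROX_NONE)
    return [x[:,0,:] for x in c if cv2.contourArea(x)>amin]
E
python3 - <<'E'
from h import *
for n in ["top","side"]:
    d=dict(np.load(f"pics/{n}0.npz")); f=d["frame"]; hsv=cv2.cvtColor(f,cv2.COLOR_RGB2HSV)
    H,S,V=[hsv[...,i].astype(int) for i in range(3)]
    print(n)
    for nm,m,z in [("yellow",(H>15)&(H<32)&(S>110)&(V>90),.123),("dark",(V<95)&(S<110),.123),("white",(V>150)&(S<60),.115)]:
        for c in blobs(m,80):
            p=cast(d,c,z); cc,r=fitcirc(p)
            res=np.abs(np.linalg.norm(p[:,:2]-cc,axis=1)-r).mean()
            if p[:,0].min()>0.2: print(nm,c.mean(0).round(),len(c),"c",cc.round(4),"r",round(r,4),"res",round(res,4), cv2.minAreaRect(c) if nm=="white" else "")
    x,y,w,h=(180,110,240,170) if n=="top" else (240,140,160,160)
    cv2.imwrite(f"pics/{n}0z.png",cv2.resize(f[y:y+h,x:x+w,::-1],None,fx=3.3,fy=3.3,interpolation=cv2.INTER_CUBIC))
E
```

```text
top
yellow [332. 181.] 90 c [ 0.5677 -0.0106] r 0.0282 res 0.0004 
yellow [400. 151.] 54 c [ 0.6217 -0.1332] r 0.017 res 0.0004 
yellow [254. 146.] 193 c [0.6337 0.1302] r 0.0275 res 0.0062 
dark [550. 305.] 271 c [ 0.3511 -0.3878] r 0.0801 res 0.0021 
dark [131. 258.] 98 c [0.4291 0.3526] r 0.0227 res 0.0048 
dark [324. 233.] 90 c [0.4764 0.0043] r 0.0278 res 0.0004 
dark [272. 200.] 72 c [0.5353 0.0948] r 0.0206 res 0.0008 
dark [228. 184.] 80 c [0.571  0.1765] r 0.0207 res 0.0063 
dark [196. 178.] 143 c [0.5727 0.2398] r 0.0338 res 0.0108 
dark [518. 146.] 105 c [ 0.6353 -0.3396] r 0.0241 res 0.0068 
dark [ 33. 162.] 415 c [0.6072 0.5385] r 0.0763 res 0.0332 
dark [ 16. 156.] 300 c [0.6188 0.5688] r 0.08 res 0.0345 
dark [175.  45.] 70 c [0.8221 0.2788] r 0.0213 res 0.0092 
dark [160.  48.] 100 c [0.8308 0.2916] r 0.0345 res 0.0096 
dark [586.   4.] 238 c [ 0.9048 -0.4829] r 0.0637 res 0.0261 
white [479. 306.] 140 c [ 0.3476 -0.2689] r 0.0349 res 0.0145 ((480.5999450683594, 305.7999572753906), (64.73184967041016, 13.345191955566406), 85.60128784179688)
white [100. 264.] 90 c [0.4
[... 1751 characters left out ...]
.0997 res 0.0403 ((505.6991271972656, 233.5133056640625), (129.63133239746094, 16.556686401367188), 48.8140754699707)
white [360. 180.] 71 c [0.6395 0.1664] r 0.0369 res 0.0041 ((359.5753479003906, 180.03428649902344), (10.299622535705566, 30.547744750976562), 69.44395446777344)
white [462. 161.] 143 c [0.913  0.2244] r 0.0691 res 0.0111 ((459.8356628417969, 161.42538452148438), (20.829952239990234, 59.36854553222656), 86.34777069091797)
white [318. 202.] 412 c [0.5494 0.0912] r 0.1585 res 0.0388 ((313.1319274902344, 196.83670043945312), (111.01216125488281, 99.00621032714844), 3.945185899734497)
white [256. 158.] 116 c [0.4203 0.2819] r 0.0722 res 0.0284 ((256.0, 159.5), (35.0, 24.0), 90.0)
```

View pics/top0z.png

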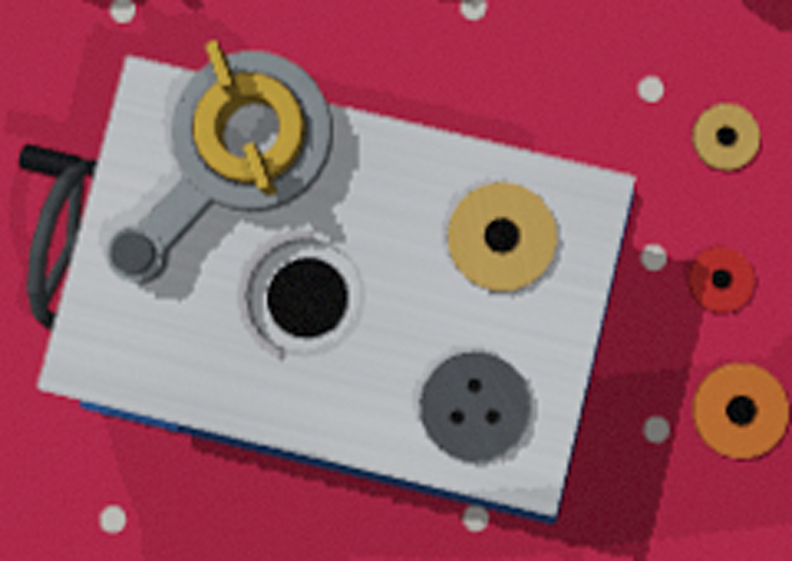

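View pics/side0z.png

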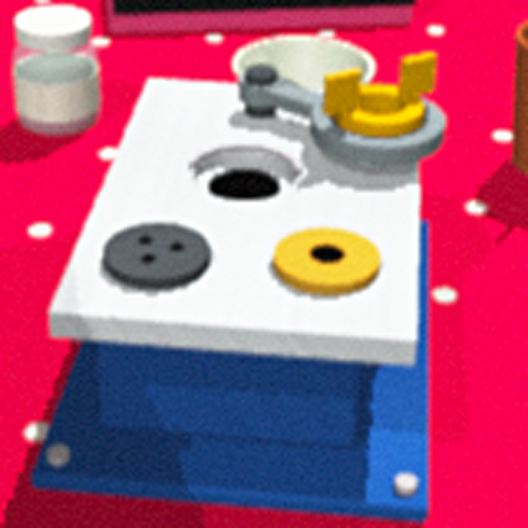

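Run:
```python
from h import *
d=dict(np.load("pics/top0.npz")); f=d["frame"]
hsv=cv2.cvtColor(f,cv2.COLOR_RGB2HSV); H,S,V=[hsv[...,i].astype(int) for i in range(3)]
red=((H>165)|(H<5))&(S>120); blue=(H>95)&(H<130)&(S>120)
# edges: refine straight lines along sample normals
ap=np.array([[125,57],[635,177],[555,520],[38,388]])/3.3+[180,110]
m=(~(S>100)).astype(np.float32); m=cv2.GaussianBlur(S.astype(np.float32),(0,0),0.8)
lines=[]
for i in range(4):
    a,b=ap[i],ap[(i+1)%4]; t=(b-a)/np.linalg.norm(b-a); n=np.array([-t[1],t[0]]); pts=[]
    for s in np.linspace(.06,.94,60):
        p=a+(b-a)*s; k=np.arange(-5,5.01,.25); q=p+k[:,None]*n
        v=cv2.remap(m,q[:,0].astype(np.float32)[None],q[:,1].astype(np.float32)[None],1)[0]
        g=np.abs(np.diff(v)); j=g.argmax()
        if g[j]>8: pts.append(p+(k[j]+.125)*n)
    pts=np.array(pts,np.float32); l=cv2.fitLine(pts,cv2.DIST_HUBER,0,.01,.01).ravel(); lines.append(l)
    print(i,len(pts))
def X(l1,l2):
    A=np.c_[l1[:2],-l2[:2]]; s=np.linalg.solve(A,l2[2:]-l1[2:]); return l1[2:]+s[0]*l1[:2]
C=np.array([X(lines[i-1],lines[i]) for i in range(4)])
W=cast(d,C,.115)[:,:2]; print(C.round(1),W.round(4)); print(np.linalg.norm(W-np.roll(W,-1,0),axis=1))
M=np.array([[.107,.130],[.107,-.160],[-.083,-.160],[-.083,.130]])
def kabsch(M,W):
    mc,wc=M.mean(0),W.mean(0); h=(M-mc).T@(W-wc); th=np.arctan2(h[0,1]-h[1,0],h[0,0]+h[1,1])
    Rm=np.array([[np.cos(th),-np.sin(th)],[np.sin(th),np.cos(th)]]); return th,wc-Rm@mc,Rm
th,t,Rm=kabsch(M,W); print("deck fit th",th,"mouth",t, "res",(M@Rm.T+t-W).round(4).tolist())
# dark disc on floor
D=(V<60)
for c in blobs(D,80):
    if abs(c.mean(0)-[272,200]).max()<6:
        for z in(.107,.115): print("dark",z,fitcirc(cast(d,c,z)))
print("pivot pred",t+Rm@[0,.09])
dark=cast(d,[[220.5,186.5]],.145); print("post top est",dark)
for nm,z in (("brass",[.5677,-.0106]),("steel",[.4764,.0043])): print(nm,(Rm.T@(np.array(z)-t)).round(4))
```

```text
0 58
1 60
2 60
3 57
[[217.7 125.7]
 [372.8 163. ]
 [348.2 266.5]
 [189.6 227.3]] [[ 0.6728  0.1979]
 [ 0.602  -0.0856]
 [ 0.4163 -0.0393]
 [ 0.4869  0.2453]]
[0.29222481 0.19137738 0.29319323 0.19183056]
deck fit th -0.24489974399376715 mouth [0.53649859 0.09705763] res [[-0.001, -0.0007], [-0.0005, 0.0014], [0.0009, 0.0012], [0.0006, -0.002]]
dark 0.107 (array([0.53650415, 0.09717562]), np.float64(0.02103996108544192))
dark 0.115 (array([0.53587851, 0.09597256]), np.float64(0.020787760149003992))
pivot pred [0.5583199  0.18437218]
post top est [[0.55702012 0.18198455 0.145     ]]
brass [ 0.0564 -0.0969]
steel [-0.0358 -0.1046]
```

```bash
cat > go.py <<'E'
import sys
from h import *
from plant import ctrl
def rel(x,y,z,yaw):
    o=ctrl.get_obs(); A=R.from_quat(o["eef_rot"]).as_matrix(); p=np.array(o["tool_pos"])
    t=np.array([np.cos(yaw),np.sin(yaw),0]); zz=np.array([0,0,-1.]); T=np.c_[t,np.cross(zz,t),zz]
    d=A.T@(np.array([x,y,z])-p); r=R.from_matrix(A.T@T).as_rotvec()
    return d,r
if __name__=="__main__":
    o=ctrl.get_obs(); A=R.from_quat(o["eef_rot"]).as_matrix()
    print("t",round(o["clock"],2),"p",o["tool_pos"].round(4),"yaw",round(np.arctan2(A[1,0],A[0,0]),4),"tilt",A[:2,2].round(4),"F",o["force"].round(2),"w",round(o["width"],3),"q",o["qpos"].round(2))
    if len(sys.argv)>4:
        d,r=rel(*map(float,sys.argv[1:5])); print("d",d.round(4),"r",r.round(4))
E
python3 go.py 0.5677 -0.0106 0.30 1.326; python3 go.py 0.3 -.35 0.40 1.0
```

```text
t 0.15 p [ 0.1796 -0.5983  0.2372] yaw 0.2917 tilt [-0.0004  0.001 ] F [0.38 0.14 1.16] w 0.998 q [ 1.18  0.44  0.02  1.57 -0.01  1.13 -0.08]
d [ 0.5407 -0.4513 -0.0624] r [-1.1000e-03 -5.0000e-04 -1.0343e+00]
t 0.15 p [ 0.1796 -0.5983  0.2372] yaw 0.2917 tilt [-0.0004  0.001 ] F [0.38 0.14 1.16] w 0.998 q [ 1.18  0.44  0.02  1.57 -0.01  1.13 -0.08]
d [ 0.1867 -0.2033 -0.1626] r [-1.100e-03 -3.000e-04 -7.083e-01]
```

```bash
python3 -m inch '[{"dz":-0.04},{"dz":-0.08},{"dz":-0.12},{"dx":0.03,"dy":-0.03,"dz":-0.14,"rz":-0.1},{"dx":0.06,"dy":-0.06,"dz":-0.15,"rz":-0.2},{"dx":0.09,"dy":-0.09,"dz":-0.15,"rz":-0.3},{"dx":0.12,"dy":-0.12,"dz":-0.15,"rz":-0.4},{"dx":0.15,"dy":-0.15,"dz":-0.15,"rz":-0.5},{"dx":0.17,"dy":-0.17,"dz":-0.15,"rz":-0.6},{"dx":0.19,"dy":-0.19,"dz":-0.15,"rz":-0.7}]' 1; python3 go.py 0.5677 -0.0106 0.30 1.326
```

```text
t 0.15 p [ 0.1796 -0.5983  0.2372] yaw 0.2917 tilt [-0.0004  0.001 ] F [0.38 0.14 1.16] w 0.998 q [ 1.18  0.44  0.02  1.57 -0.01  1.13 -0.08]
d [ 0.5407 -0.4513 -0.0624] r [-1.1000e-03 -5.0000e-04 -1.0343e+00]invalid input at $[0]: expected keys dx, dy, dz, rx, ry, rz
```

```bash
python3 -m inch '[{"dx":0,"dy":0,"dz":-0.04,"rx":0,"ry":0,"rz":0},{"dx":0,"dy":0,"dz":-0.08,"rx":0,"ry":0,"rz":0},{"dx":0,"dy":0,"dz":-0.12,"rx":0,"ry":0,"rz":0},{"dx":0.03,"dy":-0.03,"dz":-0.14,"rx":0,"ry":0,"rz":-0.1},{"dx":0.06,"dy":-0.06,"dz":-0.15,"rx":0,"ry":0,"rz":-0.2},{"dx":0.09,"dy":-0.09,"dz":-0.15,"rx":0,"ry":0,"rz":-0.3},{"dx":0.12,"dy":-0.12,"dz":-0.15,"rx":0,"ry":0,"rz":-0.4},{"dx":0.15,"dy":-0.15,"dz":-0.15,"rx":0,"ry":0,"rz":-0.5},{"dx":0.17,"dy":-0.17,"dz":-0.15,"rx":0,"ry":0,"rz":-0.6},{"dx":0.19,"dy":-0.19,"dz":-0.15,"rx":0,"ry":0,"rz":-0.7}]' 1; python3 go.py 0.5677 -0.0106 0.30 1.326
```

```text
clock: 0.98
tool_pos: [0.3085, -0.3586, 0.3879]
eef_rot: [0.878, 0.479, 0.0, -0.0]
force: [1.1, -0.3, 0.1]
width: 1.004
t 0.98 p [ 0.3085 -0.3586  0.3879] yaw 0.9994 tilt [0.0003 0.0002] F [ 1.1  -0.29  0.06] w 1.004 q [ 0.94  0.1  -0.21  1.66  0.02  1.38  0.15]
d [0.4329 0.0298 0.088 ] r [ 2.000e-04 -3.000e-04 -3.266e-01]
```

```bash
python3 -m inch '[{"dx":0.04,"dy":0,"dz":0,"rx":0,"ry":0,"rz":-0.04},{"dx":0.08,"dy":0.01,"dz":0,"rx":0,"ry":0,"rz":-0.08},{"dx":0.12,"dy":0.01,"dz":0,"rx":0,"ry":0,"rz":-0.12},{"dx":0.16,"dy":0.01,"dz":0.01,"rx":0,"ry":0,"rz":-0.16},{"dx":0.20,"dy":0.02,"dz":0.03,"rx":0,"ry":0,"rz":-0.2},{"dx":0.24,"dy":0.02,"dz":0.05,"rx":0,"ry":0,"rz":-0.24},{"dx":0.28,"dy":0.02,"dz":0.06,"rx":0,"ry":0,"rz":-0.27},{"dx":0.32,"dy":0.03,"dz":0.07,"rx":0,"ry":0,"rz":-0.3},{"dx":0.36,"dy":0.03,"dz":0.08,"rx":0,"ry":0,"rz":-0.32},{"dx":0.39,"dy":0.03,"dz":0.085,"rx":0,"ry":0,"rz":-0.327}]' 1; python3 go.py 0.5677 -0.0106 0.30 1.326
python3 - <<'E'
from h import *
from plant import ctrl,imaging
o=ctrl.get_obs(); d=imaging.get_image("wrist")
np.savez("pics/w1.npz",pos=o["tool_pos"],rot=o["eef_rot"],**d); cv2.imwrite("pics/w1.png",d["frame"][:,:,::-1])
E
```

```text
clock: 1.82
tool_pos: [0.5464, -0.05, 0.3014]
eef_rot: [0.79, 0.613, -0.0, -0.001]
force: [1.4, -1.0, 0.4]
width: 0.996
t 1.82 p [ 0.5464 -0.05    0.3014] yaw 1.32 tilt [-0.0011  0.0004] F [ 1.35 -0.98  0.44] w 0.996 q [ 0.39  0.31 -0.52  1.63  0.16  1.24 -0.41]
d [0.0435 0.0109 0.0014] r [-0.0012 -0.0001 -0.006 ]
```

View pics/w1.png

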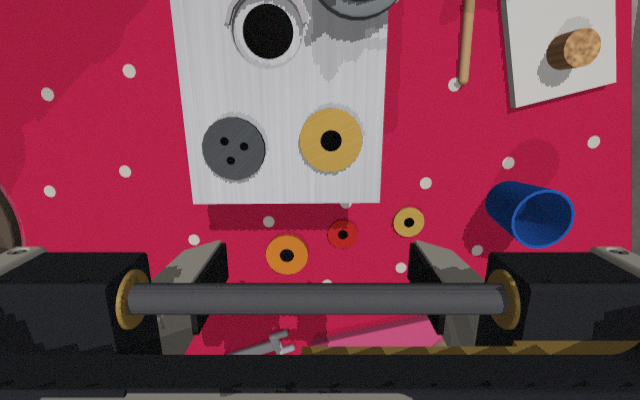

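The wrist view shows the brass die at about (331,140), the steel die (234,149) and the mouth (267,31). I'll cross-check the positions from it.

```bash
cat >> h.py <<'E'
def wT(d): 
    T=np.eye(4); T[:3,:3]=R.from_quat(d["rot"]).as_matrix(); T[:3,3]=d["pos"]; return T@d["mount"]
def findc(d,T,amin=60):
    hsv=cv2.cvtColor(d["frame"],cv2.COLOR_RGB2HSV); H,S,V=[hsv[...,i].astype(int) for i in range(3)]
    for nm,m,z in [("yellow",(H>15)&(H<32)&(S>100)&(V>90),.123),("dark",(V<110)&(S<110),.123),("hole",(V<50),.107)]:
        for c in blobs(m,amin):
            p=cast(d,c,z,T); cc,r=fitcirc(p); res=np.abs(np.linalg.norm(p[:,:2]-cc,axis=1)-r).mean()
            if res<.0025 and .008<r<.05: print(nm,c.mean(0).round(),"c",cc.round(4),"r",round(r,4),"res",round(res,4))
E
python3 - <<'E'
from h import *
d=dict(np.load("pics/w1.npz")); findc(d,wT(d))
E
```

```text
yellow [516. 302.] c [ 0.6753 -0.2279] r 0.0493 res 0.0012
yellow [121. 300.] c [ 0.3462 -0.1402] r 0.0476 res 0.0023
yellow [408. 222.] c [ 0.6249 -0.1092] r 0.015 res 0.0003
yellow [330. 140.] c [ 0.5684 -0.0113] r 0.0289 res 0.0002
yellow [582.  51.] c [0.8007 0.009 ] r 0.0086 res 0.0025
dark [330. 140.] c [ 0.569  -0.0112] r 0.0081 res 0.0007
dark [233. 148.] c [0.4776 0.0039] r 0.0293 res 0.0003
dark [268.  32.] c [0.5379 0.0928] r 0.0213 res 0.0003
dark [357.   1.] c [0.6208 0.1053] r 0.0128 res 0.0018
dark [234.  19.] c [0.5263 0.1015] r 0.0181 res 0.0013
hole [331. 140.] c [ 0.5688 -0.013 ] r 0.0094 res 0.0002
hole [267.  31.] c [0.5367 0.0961] r 0.022 res 0.0002
hole [342.  13.] c [0.6266 0.1261] r 0.0406 res 0.0006
```

```bash
python3 go.py 0.5682 -0.0112 0.20 1.326; python3 -m inch '[{"dx":0.03,"dy":0.01,"dz":0.02,"rx":0.001,"ry":0,"rz":-0.006},{"dx":0.043,"dy":0.012,"dz":0.05,"rx":0.001,"ry":0,"rz":-0.006},{"dx":0.043,"dy":0.012,"dz":0.08,"rx":0.001,"ry":0,"rz":-0.006},{"dx":0.043,"dy":0.012,"dz":0.10,"rx":0.001,"ry":0,"rz":-0.006},{"dx":0.043,"dy":0.012,"dz":0.10,"rx":0.001,"ry":0,"rz":-0.006},{"dx":0.043,"dy":0.012,"dz":0.10,"rx":0.001,"ry":0,"rz":-0.006}]' 0.8;  python3 go.py 0.5682 -0.0112 0.129 1.326
```

```text
t 1.87 p [ 0.5486 -0.0423  0.3005] yaw 1.3276 tilt [-0.0004  0.0054] F [1.49 5.4  0.1 ] w 0.998 q [ 0.38  0.32 -0.53  1.63  0.16  1.24 -0.42]
d [0.0344 0.0117 0.1006] r [-0.0017 -0.0052  0.0016]
clock: 2.37
tool_pos: [0.5674, -0.0135, 0.2022]
eef_rot: [0.789, 0.615, -0.001, -0.001]
force: [-0.2, -0.3, 0.8]
width: 0.802
t 2.37 p [ 0.5674 -0.0135  0.2022] yaw 1.3248 tilt [-0.0034  0.0003] F [-0.15 -0.27  0.84] w 0.802 q [ 0.3   0.43 -0.51  1.73  0.24  1.05 -0.54]
d [0.0025 0.0005 0.0732] r [-0.0033  0.0005 -0.0012]
```

```bash
cat > snap.py <<'E'
import sys
from h import *
from plant import ctrl,imaging
n=sys.argv[1]; cam=sys.argv[2] if len(sys.argv)>2 else "wrist"
o=ctrl.get_obs(); d=imaging.get_image(cam)
d=dict(pos=o["tool_pos"],rot=o["eef_rot"],**d); np.savez(f"pics/{n}.npz",**d); cv2.imwrite(f"pics/{n}.png",d["frame"][:,:,::-1])
findc(d,wT(d) if cam=="wrist" else d["world_from_camera"])
E
python3 -m inch '[{"dx":0.001,"dy":0,"dz":0,"rx":0,"ry":0,"rz":0},{"dx":0.001,"dy":0,"dz":0,"rx":0,"ry":0,"rz":0},{"dx":0.001,"dy":0,"dz":0,"rx":0,"ry":0,"rz":0}]'; python3 snap.py w2;python3 go.py 0.5682 -0.0112 0.129 1.326
```

```text
clock: 2.62
tool_pos: [0.5691, -0.0124, 0.2044]
eef_rot: [0.789, 0.615, 0.001, 0.0]
force: [0.2, 0.2, 0.6]
width: 0.801
yellow [478. 312.] c [ 0.6602 -0.1154] r 0.0123 res 0.0017
yellow [159. 299.] c [ 0.4664 -0.062 ] r 0.0365 res 0.0015
yellow [316. 212.] c [ 0.5687 -0.0105] r 0.0293 res 0.0002
dark [233.  71.] c [0.5398 0.0939] r 0.0208 res 0.0005
dark [221.  48.] c [0.5386 0.0957] r 0.0293 res 0.0013
hole [414. 322.] c [ 0.622  -0.1271] r 0.0082 res 0.0019
hole [221. 322.] c [ 0.4681 -0.0881] r 0.0082 res 0.002
hole [316. 215.] c [ 0.5673 -0.0161] r 0.0099 res 0.0002
hole [216. 206.] c [0.472  0.0013] r 0.0302 res 0.0005
hole [231.  69.] c [0.5367 0.0962] r 0.0223 res 0.0002
hole [331.  46.] c [0.6285 0.1291] r 0.0465 res 0.0003
hole [353.  25.] c [0.6296 0.1303] r 0.0333 res 0.0007
t 2.67 p [ 0.5689 -0.0124  0.2041] yaw 1.3244 tilt [0.0014 0.0001] F [ 0.17  0.12 -0.19] w 0.802 q [ 0.3   0.43 -0.51  1.73  0.24  1.05 -0.54]
d [ 0.001  -0.0011  0.0751] r [ 0.0013 -0.0005 -0.0016]
```

View pics/w2.png

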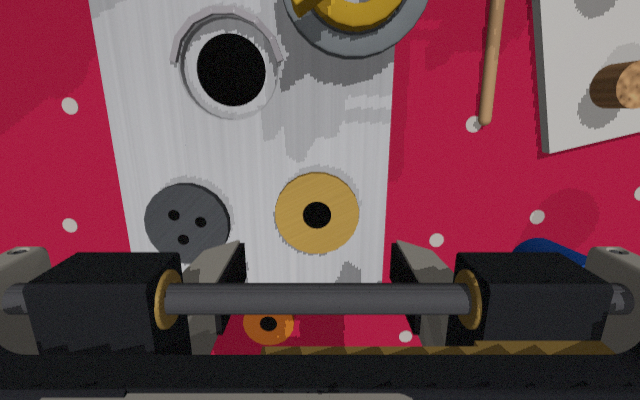

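Brass die confirmed at (0.5687, -0.0105), and the mouth at (0.5367, 0.0962) in both views. Going down over the die now.

```bash
python3 -m inch '[{"dx":0.001,"dy":0,"dz":0.02,"rx":0,"ry":0,"rz":0},{"dx":0.001,"dy":0,"dz":0.04,"rx":0,"ry":0,"rz":0},{"dx":0.001,"dy":0,"dz":0.055,"rx":0,"ry":0,"rz":0},{"dx":0.001,"dy":0,"dz":0.065,"rx":0,"ry":0,"rz":0},{"dx":0.001,"dy":0,"dz":0.07,"rx":0,"ry":0,"rz":0},{"dx":0.001,"dy":0,"dz":0.073,"rx":0,"ry":0,"rz":0},{"dx":0.001,"dy":0,"dz":0.073,"rx":0,"ry":0,"rz":0},{"dx":0.001,"dy":0,"dz":0.073,"rx":0,"ry":0,"rz":0}]';python3 go.py 0.5687 -0.0107 0.129 1.326; python3 snap.py w3
```

```text
clock: 3.33
tool_pos: [0.5689, -0.0113, 0.1305]
eef_rot: [0.789, 0.615, 0.0, -0.0]
force: [0.4, 0.1, 0.9]
width: 0.804
t 3.33 p [ 0.5689 -0.0113  0.1305] yaw 1.3247 tilt [0.0002 0.0003] F [0.39 0.14 0.89] w 0.804 q [ 0.27  0.51 -0.49  1.81  0.29  0.9  -0.59]
d [ 0.0005 -0.0004  0.0015] r [ 0.0001 -0.0003 -0.0013]
yellow [159. 299.] c [ 0.5048 -0.0211] r 0.0242 res 0.001
dark [318. 263.] c [ 0.5686 -0.0108] r 0.0085 res 0.0009
dark [194.  56.] c [0.5415 0.093 ] r 0.0203 res 0.0005
dark [127.  52.] c [0.531  0.0965] r 0.0215 res 0.0022
hole [317. 262.] c [ 0.5666 -0.0186] r 0.0104 res 0.0001
hole [157. 231.] c [0.473  0.0037] r 0.0265 res 0.0013
hole [372.  27.] c [0.6298 0.1287] r 0.0453 res 0.0009
hole [193.  55.] c [0.5367 0.0961] r 0.0225 res 0.0001
```

View pics/w3.png

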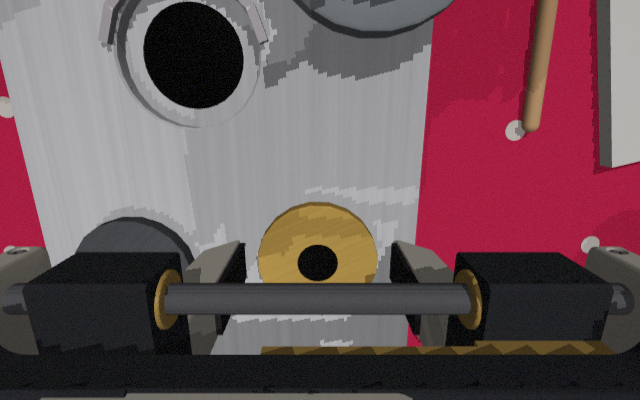

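The die hole is at (318,263), centred between the jaws, with fingers on both sides. Closing.

```bash
python3 -m inch '[{"dx":0,"dy":0,"dz":0.001,"rx":0,"ry":0,"rz":0},{"dx":0,"dy":0,"dz":0.001,"rx":0,"ry":0,"rz":0},{"dx":0,"dy":0,"dz":0.001,"rx":0,"ry":0,"rz":0},{"dx":0,"dy":0,"dz":0.001,"rx":0,"ry":0,"rz":0},{"dx":0,"dy":0,"dz":0.001,"rx":0,"ry":0,"rz":0},{"dx":0,"dy":0,"dz":0.001,"rx":0,"ry":0,"rz":0},{"dx":0,"dy":0,"dz":0.001,"rx":0,"ry":0,"rz":0},{"dx":0,"dy":0,"dz":0.001,"rx":0,"ry":0,"rz":0}]' 0.4;python3 go.py 0.5367 0.0962 0.137 1.326; python3 snap.py w4
```

```text
clock: 4.05
tool_pos: [0.5686, -0.0114, 0.129]
eef_rot: [0.789, 0.615, -0.0, -0.0]
force: [-1.0, -0.5, 5.2]
width: 0.638
t 4.05 p [ 0.5686 -0.0114  0.129 ] yaw 1.3247 tilt [-0.0005  0.0001] F [-1.02 -0.52  5.2 ] w 0.638 q [ 0.27  0.51 -0.49  1.81  0.29  0.9  -0.59]
d [ 0.0966 -0.0572 -0.008 ] r [-0.0005 -0.     -0.0013]
yellow [189. 299.] c [ 0.5216 -0.0239] r 0.0251 res 0.001
dark [199.  54.] c [0.5411 0.0931] r 0.02 res 0.0008
dark [124.  48.] c [0.5287 0.0977] r 0.0193 res 0.0022
hole [317. 264.] c [ 0.5664 -0.0187] r 0.0105 res 0.0001
hole [373.  25.] c [0.6302 0.1294] r 0.0459 res 0.0008
hole [192.  54.] c [0.5367 0.0961] r 0.0225 res 0.0001
```

View pics/w4.png

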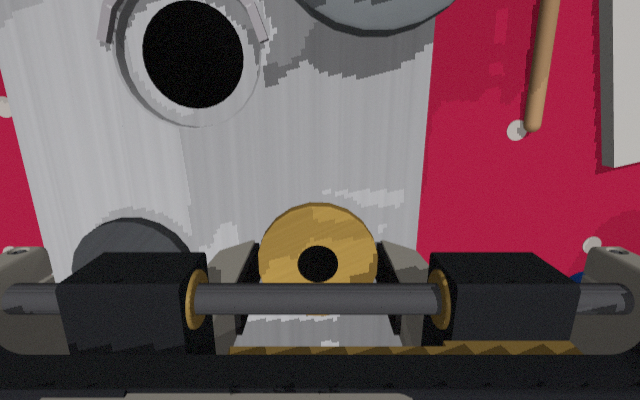

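```bash
python3 -m inch '[{"dx":0,"dy":0,"dz":-0.006,"rx":0,"ry":0,"rz":0},{"dx":0.01,"dy":-0.006,"dz":-0.008,"rx":0,"ry":0,"rz":0},{"dx":0.03,"dy":-0.018,"dz":-0.008,"rx":0,"ry":0,"rz":0},{"dx":0.05,"dy":-0.03,"dz":-0.008,"rx":0,"ry":0,"rz":0},{"dx":0.07,"dy":-0.042,"dz":-0.008,"rx":0,"ry":0,"rz":0},{"dx":0.085,"dy":-0.051,"dz":-0.008,"rx":0,"ry":0,"rz":0},{"dx":0.095,"dy":-0.057,"dz":-0.008,"rx":0,"ry":0,"rz":0},{"dx":0.097,"dy":-0.057,"dz":-0.008,"rx":0,"ry":0,"rz":0},{"dx":0.097,"dy":-0.057,"dz":-0.008,"rx":0,"ry":0,"rz":0},{"dx":0.097,"dy":-0.057,"dz":-0.008,"rx":0,"ry":0,"rz":0}]';python3 go.py 0.5367 0.0962 0.129 1.326; python3 snap.py w5; python3 snap.py t5 top
python3 - <<'E'
from h import *
for n in("w4","w5"):
    d=dict(np.load(f"pics/{n}.npz")); V=d["frame"].max(2)
    T=d["mount"]
    for c in blobs(V<50,60):
        if abs(c.mean(0)-[317,264]).max()<12: print(n,c.mean(0),fitcirc(cast(d,c,.006,T)))
E
```

```text
clock: 4.93
tool_pos: [0.5371, 0.0955, 0.1367]
eef_rot: [0.789, 0.615, -0.001, -0.0]
force: [-0.3, -0.4, -1.1]
width: 0.636
t 4.93 p [0.5371 0.0955 0.1367] yaw 1.3238 tilt [-0.001  -0.0006] F [-0.29 -0.43 -1.09] w 0.636 q [ 0.1   0.47 -0.51  1.86  0.29  0.89 -0.79]
d [ 0.0006 -0.0005  0.0077] r [-0.0008  0.0008 -0.0022]
yellow [447. 308.] c [0.5842 0.0523] r 0.0148 res 0.0012
yellow [190. 300.] c [0.487  0.0787] r 0.0265 res 0.0011
dark [497. 164.] c [0.6302 0.1205] r 0.012 res 0.0018
dark [312.  74.] c [0.5568 0.1831] r 0.0142 res 0.0012
hole [317. 263.] c [0.534  0.0846] r 0.0109 res 0.0001
hole [432. 190.] c [0.6222 0.1119] r 0.0202 res 0.0007
hole [401. 179.] c [0.6233 0.117 ] r 0.0372 res 0.0008
yellow [404. 234.] c [ 0.4736 -0.1377] r 0.0236 res 0.0005
yellow [400. 151.] c [ 0.6217 -0.1332] r 0.017 res 0.0004
dark [115. 261.] c [0.4246 0.3903] r 0.0246 res 0.0018
w4 [317.47115385 263.5       ] (array([ 0.0002664 , -0.00033067]), np.float64(0.00948295623132561))
w5 [317.49038462 263.45192308] (array([ 0.00032389, -0.0003032 ]), np.float64(0.00943758815388223))
```

View pics/w5.png

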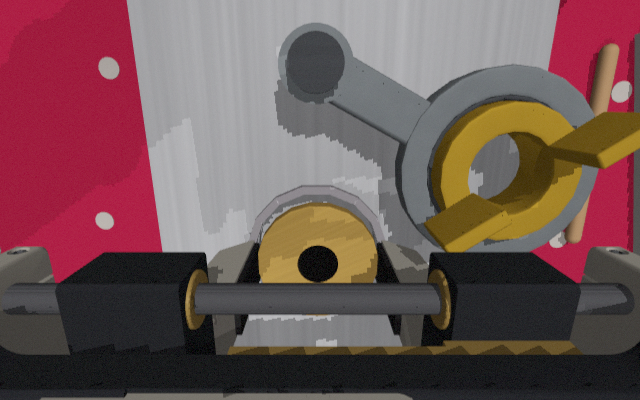

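View pics/t5.png

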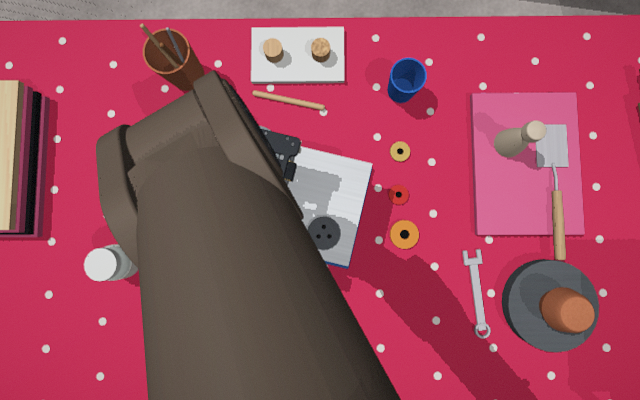

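Wrist view: the die (hole at 317,263) sits inside the lip arc, symmetric about u≈318. Lowering it carefully.

```bash
python3 -m inch '[{"dx":0.0005,"dy":-0.0005,"dz":0.002,"rx":0,"ry":0,"rz":0},{"dx":0.0005,"dy":-0.0005,"dz":0.004,"rx":0,"ry":0,"rz":0},{"dx":0.0005,"dy":-0.0005,"dz":0.006,"rx":0,"ry":0,"rz":0},{"dx":0.0005,"dy":-0.0005,"dz":0.008,"rx":0,"ry":0,"rz":0},{"dx":0.0005,"dy":-0.0005,"dz":0.0095,"rx":0,"ry":0,"rz":0},{"dx":0.0005,"dy":-0.0005,"dz":0.0095,"rx":0,"ry":0,"rz":0},{"dx":0.0005,"dy":-0.0005,"dz":0.0095,"rx":0,"ry":0,"rz":0}]';python3 go.py 0.5367 0.0962 0.129 1.326
```

```text
clock: 5.62
tool_pos: [0.5367, 0.0968, 0.1294]
eef_rot: [0.789, 0.615, -0.0, 0.001]
force: [-8.4, -5.0, 26.1]
width: 0.637
t 5.62 p [0.5367 0.0968 0.1294] yaw 1.3242 tilt [ 0.0005 -0.0009] F [-8.41 -4.96 26.15] w 0.637 q [ 0.09  0.48 -0.51  1.86  0.3   0.87 -0.8 ]
d [-0.0006  0.0001  0.0004] r [ 0.0007  0.0008 -0.0018]
```

```bash
python3 -m inch '[{"dx":0,"dy":0,"dz":-0.003,"rx":0,"ry":0,"rz":0},{"dx":0,"dy":0,"dz":-0.003,"rx":0,"ry":0,"rz":0},{"dx":0,"dy":0,"dz":-0.003,"rx":0,"ry":0,"rz":0}]';python3 go.py 0.5367 0.0962 0.129 1.326;python3 snap.py w6 | grep hole
python3 - <<'E'
from h import *
f=cv2.imread("pics/w6.png"); cv2.imwrite("pics/w6z.png",cv2.resize(f[170:350,220:420],None,fx=3.3,fy=3.3,interpolation=cv2.INTER_CUBIC))
E
```

```text
clock: 5.87
tool_pos: [0.5366, 0.0971, 0.1302]
eef_rot: [0.789, 0.615, -0.0, -0.0]
force: [-0.4, -0.1, 2.5]
width: 0.638
t 5.87 p [0.5366 0.0971 0.1302] yaw 1.3245 tilt [-0.0005  0.0003] F [-0.37 -0.11  2.54] w 0.638 q [ 0.1   0.48 -0.51  1.86  0.29  0.88 -0.8 ]
d [-0.0008  0.0003  0.0012] r [-0.0006 -0.0002 -0.0015]
hole [317. 263.] c [0.5343 0.0893] r 0.0105 res 0.0001
hole [439. 197.] c [0.6235 0.1108] r 0.021 res 0.0007
hole [405. 182.] c [0.6166 0.1178] r 0.0305 res 0.001
```

View pics/w6z.png

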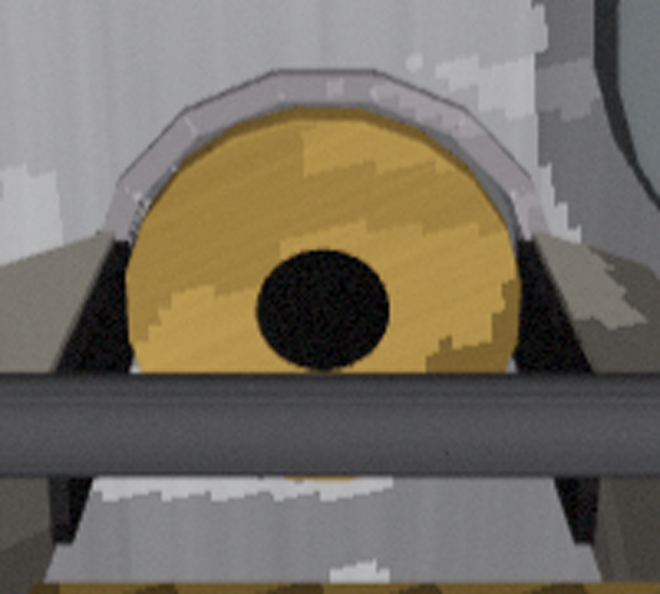

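Run:
```python
from h import *
d=dict(np.load("pics/w6.npz")); T=wT(d)
v=np.array([(120,185),(185,108),(278,72),(378,70),(467,108),(530,182)])/3.3+[220,170]-0.35
p=cast(d,v,.119,T)
print("lip outer",fitcirc(p))
# fixed-radius fit
from scipy.optimize import least_squares
for r in(.036,):
    s=least_squares(lambda c:np.linalg.norm(p[:,:2]-c,axis=1)-r,[.5367,.0962]); print(r,s.x,(s.fun*1000).round(2))
    c=s.x
A=R.from_quat(d["rot"]).as_matrix()
V=d["frame"].max(2)
for b in blobs(V<50,60):
    if abs(b.mean(0)-[317,264]).max()<12:
        for z in(.124,.125,.126): h,_=fitcirc(cast(d,b,z,T)); print("die hole",z,h,"lip-die world",c-h,"tool",(A.T@np.r_[c-h,0])[:2])
hsv=cv2.cvtColor(d["frame"],cv2.COLOR_RGB2HSV); H,S,_=[hsv[...,i].astype(int) for i in range(3)]
for b in blobs((H>12)&(H<32)&(S>110),300):
    q=b[(b[:,1]<265)&(b[:,0]>200)&(b[:,0]<420)]
    if len(q)>50: print("die rim",[fitcirc(cast(d,q,z,T)) for z in (.123,.125)])
```

```text
lip outer (array([0.53717688, 0.09876351]), np.float64(0.03474100246703744))
0.036 [0.53680998 0.09726008] [-0.52  0.23 -0.08  0.31  0.19 -0.59]
die hole 0.124 [0.53631957 0.09734845] lip-die world [ 4.90412410e-04 -8.83681572e-05] tool [3.38574385e-05 4.97158776e-04]
die hole 0.125 [0.53643998 0.09782368] lip-die world [ 0.00037001 -0.0005636 ] tool [-0.00045639  0.00049624]
die hole 0.126 [0.53656038 0.09829892] lip-die world [ 0.0002496  -0.00103883] tool [-0.00094664  0.00049533]
die rim [(array([0.53868478, 0.1071251 ]), np.float64(0.022108254643967602)), (array([0.53889319, 0.10794192]), np.float64(0.021820030409960414))]
```

```bash
python3 -m inch '[{"dx":-0.0005,"dy":0.0003,"dz":-0.001,"rx":0,"ry":0,"rz":0},{"dx":-0.001,"dy":0.0005,"dz":-0.001,"rx":0,"ry":0,"rz":0},{"dx":-0.001,"dy":0.0005,"dz":-0.001,"rx":0,"ry":0,"rz":0},{"dx":-0.001,"dy":0.0005,"dz":-0.001,"rx":0,"ry":0,"rz":0}]';python3 go.py 0.5368 0.0965 0.129 1.326
python3 -m inch '[{"dx":0,"dy":0,"dz":0.001,"rx":0,"ry":0,"rz":0},{"dx":0,"dy":0,"dz":0.002,"rx":0,"ry":0,"rz":0},{"dx":0,"dy":0,"dz":0.003,"rx":0,"ry":0,"rz":0},{"dx":0,"dy":0,"dz":0.003,"rx":0,"ry":0,"rz":0}]';python3 go.py 0.5368 0.0965 0.129 1.326
```

```text
clock: 6.25
tool_pos: [0.5364, 0.096, 0.1309]
eef_rot: [0.789, 0.615, -0.001, -0.001]
force: [0.2, -0.2, -1.4]
width: 0.638
t 6.25 p [0.5364 0.096  0.1309] yaw 1.3247 tilt [-0.0016  0.0001] F [ 0.24 -0.19 -1.41] w 0.638 q [ 0.1   0.48 -0.51  1.86  0.29  0.88 -0.8 ]
d [0.0006 0.0002 0.0019] r [-0.0016  0.0003 -0.0013]
clock: 6.58
tool_pos: [0.5368, 0.0962, 0.1296]
eef_rot: [0.789, 0.615, -0.0, 0.0]
force: [-5.2, -2.4, 16.2]
width: 0.635
t 6.58 p [0.5368 0.0962 0.1296] yaw 1.3248 tilt [-0.0001 -0.0003] F [-5.21 -2.45 16.16] w 0.635 q [ 0.1   0.48 -0.51  1.86  0.3   0.87 -0.8 ]
d [ 0.0003 -0.0001  0.0006] r [-0.      0.0003 -0.0012]
```

```bash
python3 -m inch '[{"dx":0,"dy":0,"dz":-0.002,"rx":0,"ry":0,"rz":0},{"dx":0,"dy":0,"dz":-0.002,"rx":0,"ry":0,"rz":0},{"dx":0,"dy":0,"dz":-0.002,"rx":0,"ry":0,"rz":0}]';python3 go.py 0.5368 0.0965 0.129 1.326
python3 -m inch '[{"dx":0,"dy":0,"dz":0,"rx":0,"ry":0,"rz":0},{"dx":0,"dy":0,"dz":0,"rx":0,"ry":0,"rz":0},{"dx":0,"dy":0,"dz":0,"rx":0,"ry":0,"rz":0},{"dx":0,"dy":0,"dz":0,"rx":0,"ry":0,"rz":0}]' 0.75;python3 go.py 0.5368 0.0965 0.129 1.326; python3 snap.py w7 >/dev/null;  python3 - <<'E'
from h import *
f=cv2.imread("pics/w7.png"); cv2.imwrite("pics/w7z.png",cv2.resize(f[170:350,220:420],None,fx=3.3,fy=3.3,interpolation=cv2.INTER_CUBIC))
E
```

```text
clock: 6.83
tool_pos: [0.5368, 0.0962, 0.1302]
eef_rot: [0.789, 0.615, -0.0, -0.0]
force: [0.6, 1.0, 1.1]
width: 0.641
t 6.83 p [0.5368 0.0962 0.1302] yaw 1.3248 tilt [-0.0006  0.0004] F [0.64 0.99 1.07] w 0.641 q [ 0.1   0.48 -0.51  1.86  0.29  0.88 -0.8 ]
d [ 0.0003 -0.0001  0.0012] r [-0.0007 -0.0002 -0.0012]
clock: 7.17
tool_pos: [0.5367, 0.0962, 0.1302]
eef_rot: [0.789, 0.615, -0.0, -0.0]
force: [-0.5, 0.8, 2.1]
width: 0.749
t 7.17 p [0.5367 0.0962 0.1302] yaw 1.3248 tilt [-0.001   0.0004] F [-0.53  0.8   2.11] w 0.749 q [ 0.1   0.48 -0.51  1.86  0.29  0.88 -0.8 ]
d [0.0003 0.0001 0.0012] r [-0.001  -0.0001 -0.0012]
```

View pics/w7z.png

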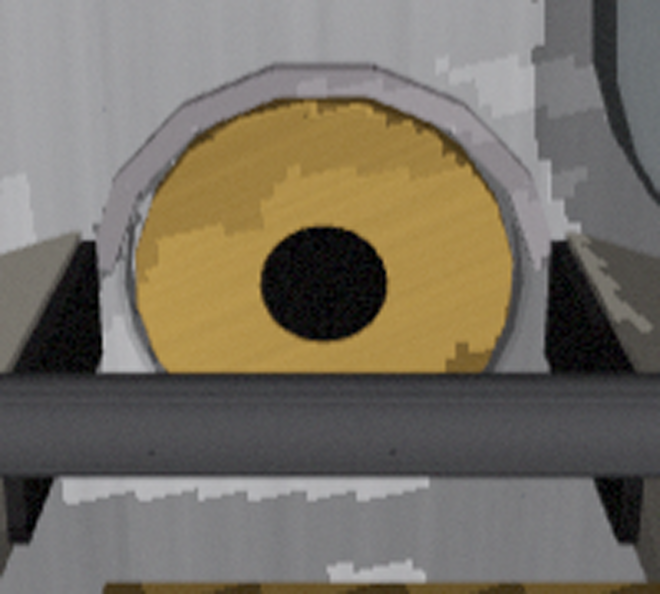

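The die dropped: its hole is now smaller in the view and moved. Rising straight up to check it is level and home.

```bash
python3 -m inch '[{"dx":0,"dy":0,"dz":-0.01,"rx":0,"ry":0,"rz":0},{"dx":0,"dy":0,"dz":-0.04,"rx":0,"ry":0,"rz":0},{"dx":0,"dy":0,"dz":-0.07,"rx":0,"ry":0,"rz":0},{"dx":-0.03,"dy":0,"dz":-0.10,"rx":0,"ry":0,"rz":0},{"dx":-0.06,"dy":0,"dz":-0.13,"rx":0,"ry":0,"rz":0},{"dx":-0.06,"dy":0,"dz":-0.13,"rx":0,"ry":0,"rz":0},{"dx":-0.06,"dy":0,"dz":-0.13,"rx":0,"ry":0,"rz":0},{"dx":-0.06,"dy":0,"dz":-0.13,"rx":0,"ry":0,"rz":0},{"dx":-0.06,"dy":0,"dz":-0.13,"rx":0,"ry":0,"rz":0}]'; python3 snap.py w8
python3 - <<'E'
from h import *
d=dict(np.load("pics/w8.npz")); T=wT(d)
hsv=cv2.cvtColor(d["frame"],cv2.COLOR_RGB2HSV); H,S,V=[hsv[...,i].astype(int) for i in range(3)]
def pts(m):
    v,u=np.nonzero(m&(d["depth"]>0)); z=d["depth"][v,u]
    c=np.c_[np.c_[u,v,np.ones(len(u))]@np.linalg.inv(d["K"]).T*z[:,None],np.ones(len(u))]; return (c@T.T)[:,:3]
g=cv2.erode(((H>12)&(H<32)&(S>100)&(V>90)).astype(np.uint8),np.ones((5,5)))>0
P=pts(g); k=np.linalg.norm(P[:,:2]-[.5367,.0962],axis=1)<.028; P=P[k]; print(len(P))
A=np.c_[P[:,:2]-[.5367,.0962],np.ones(len(P))]; s=np.linalg.lstsq(A,P[:,2],rcond=None)[0]; print("die plane slope",s[:2],"z",s[2],"std",(A@s-P[:,2]).std())
w=cv2.erode(((S<60)&(V>120)).astype(np.uint8),np.ones((5,5)))>0
Q=pts(w); r=np.linalg.norm(Q[:,:2]-[.5367,.0962],axis=1); k=(r>.04)&(r<.075)&(abs(Q[:,2]-.115)<.008); Q=Q[k]
A=np.c_[Q[:,:2]-[.5367,.0962],np.ones(len(Q))]; s=np.linalg.lstsq(A,Q[:,2],rcond=None)[0]; print("deck",len(Q),s)
f=d["frame"][:,:,::-1]; cv2.imwrite("pics/w8z.png",cv2.resize(f[0:200,180:460],None,fx=2.8,fy=2.8,interpolation=cv2.INTER_CUBIC))
E
python3 go.py
```

```text
clock: 7.97
tool_pos: [0.5216, 0.0388, 0.2595]
eef_rot: [0.788, 0.615, -0.001, -0.001]
force: [-0.2, -0.7, -0.5]
width: 0.752
yellow [168. 299.] c [ 0.3975 -0.0426] r 0.0452 res 0.0019
yellow [319. 123.] c [0.5366 0.0968] r 0.0283 res 0.0002
dark [ 10. 248.] c [0.2422 0.0607] r 0.0092 res 0.0025
dark [328. 102.] c [0.5366 0.097 ] r 0.0299 res 0.0006
dark [425.  61.] c [0.6284 0.1239] r 0.0139 res 0.002
dark [404.  38.] c [0.6302 0.123 ] r 0.0332 res 0.0008
hole [408. 322.] c [ 0.5765 -0.1167] r 0.0098 res 0.0024
hole [227. 322.] c [ 0.3988 -0.0726] r 0.0099 res 0.0025
hole [319. 124.] c [0.5365 0.096 ] r 0.0094 res 0.0002
2826
die plane slope [-0.00081065 -0.00113019] z 0.11430165868778182 std 0.0007057172956460759
deck 14369 [0.00030462 0.0001286  0.11429256]
t 8.02 p [0.5216 0.0389 0.2593] yaw 1.3263 tilt [-0.0028  0.0006] F [ 1.61  0.13 -0.2 ] w 0.748 q [ 0.25  0.31 -0.54  1.75  0.17  1.13 -0.59]
```

View pics/w8.png

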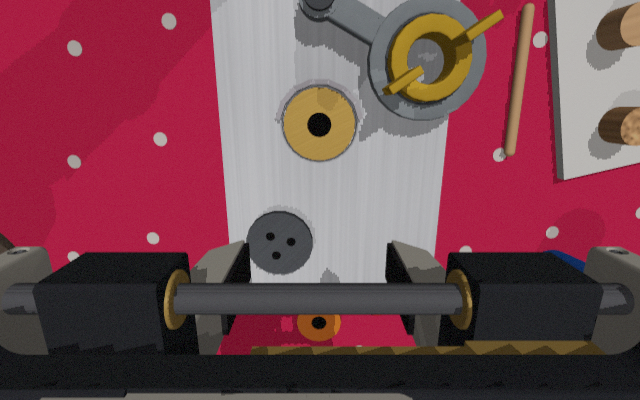

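Step 1 looks good: the die top is flush with the deck (0.1143 m for both), slope about 0.001, centred at (0.5365, 0.0965). Next, the angle of the arm, from the collar and wings.

Run:
```python
from h import *
from scipy.optimize import least_squares
d=dict(np.load("pics/w8.npz")); T=wT(d)
g=cv2.GaussianBlur(cv2.cvtColor(d["frame"],cv2.COLOR_RGB2GRAY),(0,0),1)
v=np.array([(368,65),(372,85),(385,105),(400,115),(425,120),(450,113),(470,97),(482,78),(487,50)],float)
p=cast(d,v,.139,T); print(fitcirc(p))
s=least_squares(lambda c:np.linalg.norm(p[:,:2]-c,axis=1)-.043,[.63,.13],loss="soft_l1",f_scale=.001); c=s.x; print(c,(s.fun*1e3).round(1))
th=.245; M=np.array([.5366,.0963]); piv=M+.09*np.array([np.sin(th),np.cos(th)]); a=c-piv
print("piv",piv,"len",np.hypot(*a),"open",np.arctan2(a[1],a[0])-np.arctan2(-np.cos(th),-np.sin(th)))
# wing tips (top edge) px
w=np.array([(388,90),(421,70),(467,38),(502,13)],float); print("wing pts",cast(d,w,.172,T)[:,:2].round(4))
f=d["frame"][:,:,::-1]; cv2.imwrite("pics/w8z.png",cv2.resize(f[0:140,340:520],None,fx=4.2,fy=4.2,interpolation=cv2.INTER_CUBIC))
```

```text
(array([0.62426719, 0.12327928]), np.float64(0.04301422541885611))
[0.62426288 0.12326277] [-0.   0.1  0.1 -0.2 -0.1 -0.   0.1  0.3 -0.2]
piv [0.55843007 0.18361236] len 0.08930863375609235 open 1.0738256293434376
wing pts [[0.5861 0.1095]
 [0.6089 0.1164]
 [0.6398 0.1279]
 [0.6623 0.1366]]
```

View pics/w8z.png

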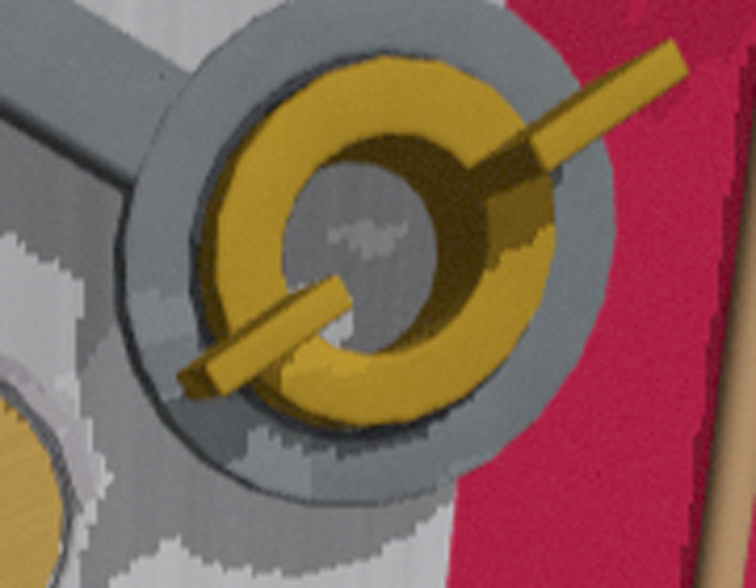

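The arm is open 1.07 rad, collar centre (0.6243, 0.1233). Wing_a points to about 0.34 rad in the world, so the ring turn is about 0.09. I'll close the fingers and go beyond the collar's outer side.

```bash
python3 go.py .6767 .1796 .2593 2.40
```

```text
t 8.02 p [0.5216 0.0389 0.2593] yaw 1.3263 tilt [-0.0028  0.0006] F [ 1.61  0.13 -0.2 ] w 0.748 q [ 0.25  0.31 -0.54  1.75  0.17  1.13 -0.59]
d [ 0.1741  0.1165 -0.0003] r [-0.0026 -0.0015 -1.0737]
```

```bash
python3 -m inch '[{"dx":0.02,"dy":0.013,"dz":0,"rx":-0.002,"ry":-0.001,"rz":-0.12},{"dx":0.04,"dy":0.027,"dz":0,"rx":-0.002,"ry":-0.001,"rz":-0.24},{"dx":0.06,"dy":0.04,"dz":0,"rx":-0.002,"ry":-0.001,"rz":-0.36},{"dx":0.08,"dy":0.053,"dz":0,"rx":-0.002,"ry":-0.001,"rz":-0.48},{"dx":0.10,"dy":0.067,"dz":0,"rx":-0.002,"ry":-0.001,"rz":-0.6},{"dx":0.12,"dy":0.08,"dz":0,"rx":-0.002,"ry":-0.001,"rz":-0.72},{"dx":0.14,"dy":0.093,"dz":0,"rx":-0.002,"ry":-0.001,"rz":-0.84},{"dx":0.16,"dy":0.106,"dz":0,"rx":-0.002,"ry":-0.001,"rz":-0.96},{"dx":0.174,"dy":0.116,"dz":0,"rx":-0.002,"ry":-0.001,"rz":-1.074},{"dx":0.174,"dy":0.116,"dz":0,"rx":-0.002,"ry":-0.001,"rz":-1.074}]' 0; python3 go.py .6767 .1796 .139 2.40
```

```text
clock: 8.85
tool_pos: [0.6776, 0.1823, 0.2576]
eef_rot: [0.358, 0.934, 0.001, -0.001]
force: [-0.8, -0.3, -0.6]
width: 0.077
t 8.85 p [0.6776 0.1823 0.2576] yaw 2.409 tilt [-0.0018  0.002 ] F [-0.76 -0.29 -0.59] w 0.077 q [ 0.06  0.65 -0.73  1.28  0.42  1.36  0.19]
d [-0.0015 -0.0026  0.1186] r [ 0.0002 -0.0027  0.009 ]
```

```bash
python3 -m inch '[{"dx":0,"dy":0,"dz":0.01,"rx":0,"ry":-0.002,"rz":0.01},{"dx":-0.001,"dy":-0.001,"dz":0.03,"rx":0,"ry":-0.002,"rz":0.01},{"dx":-0.001,"dy":-0.001,"dz":0.05,"rx":0,"ry":-0.002,"rz":0.01},{"dx":-0.001,"dy":-0.001,"dz":0.075,"rx":0,"ry":-0.002,"rz":0.01},{"dx":-0.001,"dy":-0.001,"dz":0.1,"rx":0,"ry":-0.002,"rz":0.01},{"dx":-0.001,"dy":-0.001,"dz":0.115,"rx":0,"ry":-0.002,"rz":0.01},{"dx":-0.001,"dy":-0.001,"dz":0.118,"rx":0,"ry":-0.002,"rz":0.01},{"dx":-0.001,"dy":-0.001,"dz":0.118,"rx":0,"ry":-0.002,"rz":0.01}]' 0; python3 go.py .6767 .1796 .139 2.40; python3 snap.py w9 >/dev/null; python3 snap.py s9 side >/dev/null
```

```text
clock: 9.52
tool_pos: [0.6758, 0.1761, 0.1404]
eef_rot: [0.368, 0.93, -0.001, 0.0]
force: [1.0, -0.1, 0.3]
width: 0.005
t 9.52 p [0.6758 0.1761 0.1404] yaw 2.387 tilt [-0.0004 -0.0028] F [ 1.03 -0.14  0.27] w 0.005 q [ 0.06  0.74 -0.69  1.44  0.49  1.14  0.12]
d [0.0018 0.0031 0.0014] r [-0.0023  0.0016 -0.013 ]
```

View pics/w9.png

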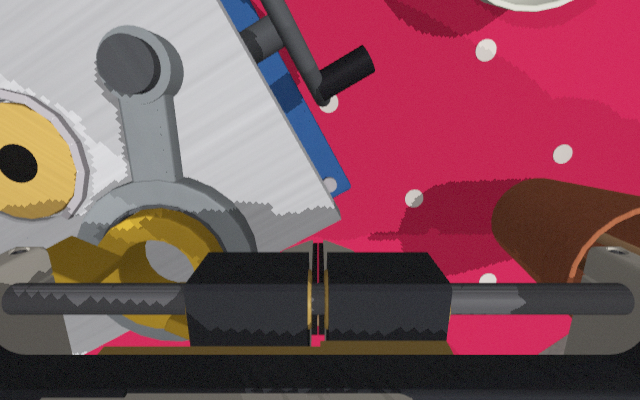

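View pics/s9.png

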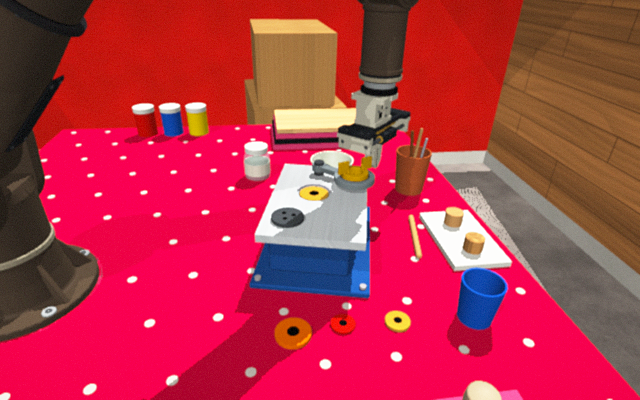

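```bash
cat > swing.py <<'E'
import sys
from h import *
from plant import ctrl
piv=np.array([.5584,.1836])
o=ctrl.get_obs(); A=R.from_quat(o["eef_rot"]).as_matrix(); p=o["tool_pos"]
psi=np.arctan2(A[1,0],A[0,0])
for a in sys.argv[1:]:
    th,h=map(float,a.split(","))
    n=-.245+th; u=n-np.pi/2
    t=np.r_[piv+.09*np.array([np.cos(u),np.sin(u)])+h*np.array([np.cos(n),np.sin(n)]),.139]
    print(th,h,"d",(A.T@(t-p)).round(4),"rz",round(psi-(n+np.pi/2),3))
E
python3 swing.py 1.06,.07 1.0,.064 .94,.062 .88,.062 .82,.062 .76,.062 .7,.062 .64,.062 .58,.062 .52,.062
```

```text
1.06 0.07 d [ 0.001  -0.0068  0.004 ] rz 0.002
1.0 0.064 d [-0.0027 -0.0183  0.004 ] rz 0.062
0.94 0.062 d [-0.0057 -0.0261  0.004 ] rz 0.122
0.88 0.062 d [-0.0086 -0.032   0.004 ] rz 0.182
0.82 0.062 d [-0.0111 -0.038   0.004 ] rz 0.242
0.76 0.062 d [-0.0132 -0.0442  0.004 ] rz 0.302
0.7 0.062 d [-0.015  -0.0505  0.004 ] rz 0.362
0.64 0.062 d [-0.0164 -0.0569  0.004 ] rz 0.422
0.58 0.062 d [-0.0174 -0.0634  0.004 ] rz 0.482
0.52 0.062 d [-0.018 -0.07   0.004] rz 0.542
```

```bash
python3 -m inch '[{"dx":0.001,"dy":-0.007,"dz":0.002,"rx":0,"ry":0,"rz":0.002},{"dx":-0.003,"dy":-0.018,"dz":0.003,"rx":0,"ry":0,"rz":0.062},{"dx":-0.006,"dy":-0.026,"dz":0.003,"rx":0,"ry":0,"rz":0.122},{"dx":-0.009,"dy":-0.032,"dz":0.003,"rx":0,"ry":0,"rz":0.182},{"dx":-0.011,"dy":-0.038,"dz":0.003,"rx":0,"ry":0,"rz":0.242},{"dx":-0.013,"dy":-0.044,"dz":0.003,"rx":0,"ry":0,"rz":0.302},{"dx":-0.015,"dy":-0.0505,"dz":0.003,"rx":0,"ry":0,"rz":0.362},{"dx":-0.0165,"dy":-0.057,"dz":0.003,"rx":0,"ry":0,"rz":0.422},{"dx":-0.0175,"dy":-0.0635,"dz":0.003,"rx":0,"ry":0,"rz":0.482},{"dx":-0.018,"dy":-0.07,"dz":0.003,"rx":0,"ry":0,"rz":0.542}]' 0; python3 snap.py w10 >/dev/null; python3 go.py; python3 swing.py .46,.062 .4,.062 .34,.062 .28,.062 .22,.062 .16,.062 .1,.062 .05,.062 0,.062
```

```text
clock: 10.45
tool_pos: [0.6439, 0.1144, 0.1413]
eef_rot: [0.605, 0.797, 0.003, 0.003]
force: [2.8, 3.3, 1.4]
width: 0.002
t 10.5 p [0.6431 0.1133 0.1412] yaw 1.8382 tilt [ 0.0066 -0.0001] F [1.53 3.23 1.33] w 0.006 q [ 0.11  0.63 -0.57  1.58  0.39  1.04 -0.31]
0.46 0.062 d [-0.0029 -0.0059  0.0022] rz 0.052
0.4 0.062 d [-0.0062 -0.0116  0.0021] rz 0.112
0.34 0.062 d [-0.0091 -0.0174  0.0021] rz 0.172
0.28 0.062 d [-0.0116 -0.0235  0.0021] rz 0.232
0.22 0.062 d [-0.0138 -0.0296  0.002 ] rz 0.292
0.16 0.062 d [-0.0156 -0.0359  0.002 ] rz 0.352
0.1 0.062 d [-0.0171 -0.0423  0.0019] rz 0.412
0.05 0.062 d [-0.018  -0.0477  0.0019] rz 0.462
0.0 0.062 d [-0.0186 -0.0532  0.0019] rz 0.512
```

View pics/w10.png

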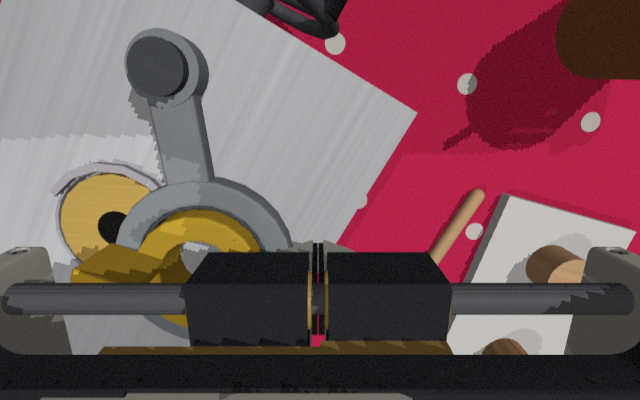

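The arm is swinging with about 3.5 N at the tool. Carrying on to the stop.

```bash
python3 -m inch '[{"dx":-0.003,"dy":-0.006,"dz":0.001,"rx":0,"ry":0,"rz":0.052},{"dx":-0.006,"dy":-0.0115,"dz":0.001,"rx":0,"ry":0,"rz":0.112},{"dx":-0.009,"dy":-0.0175,"dz":0.001,"rx":0,"ry":0,"rz":0.172},{"dx":-0.0115,"dy":-0.0235,"dz":0.001,"rx":0,"ry":0,"rz":0.232},{"dx":-0.014,"dy":-0.0295,"dz":0.001,"rx":0,"ry":0,"rz":0.292},{"dx":-0.0155,"dy":-0.036,"dz":0.001,"rx":0,"ry":0,"rz":0.352},{"dx":-0.017,"dy":-0.0425,"dz":0.001,"rx":0,"ry":0,"rz":0.412},{"dx":-0.018,"dy":-0.0475,"dz":0.001,"rx":0,"ry":0,"rz":0.462},{"dx":-0.0185,"dy":-0.051,"dz":0.001,"rx":0,"ry":0,"rz":0.512},{"dx":-0.0185,"dy":-0.051,"dz":0.001,"rx":0,"ry":0,"rz":0.512}]' 0; python3 snap.py w11 >/dev/null; python3 go.py; python3 swing.py 0,.062 0,.058
```

```text
clock: 11.33
tool_pos: [0.6002, 0.0819, 0.1408]
eef_rot: [0.786, 0.618, 0.003, 0.003]
force: [3.1, -0.7, 7.3]
width: 0.003
t 11.38 p [0.6003 0.082  0.1408] yaw 1.3344 tilt [ 0.0082 -0.0011] F [ 2.1  -0.83  9.37] w -0.0 q [ 0.09  0.54 -0.46  1.71  0.29  0.95 -0.72]
0.0 0.062 d [-0.0015 -0.0033  0.0017] rz 0.009
0.0 0.058 d [-0.0015 -0.0073  0.0017] rz 0.009
```

View pics/w11.png

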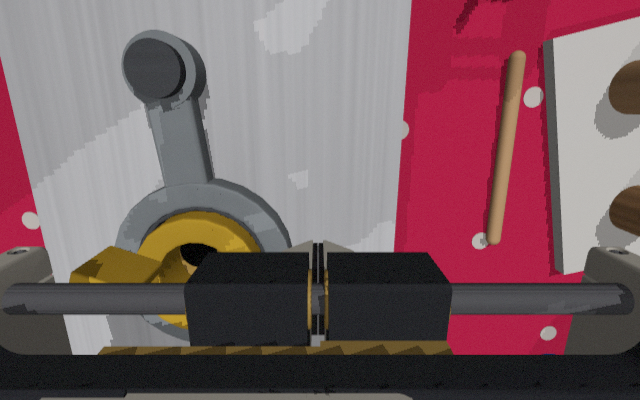

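```bash
python3 -m inch '[{"dx":-0.001,"dy":-0.002,"dz":0,"rx":0,"ry":-0.004,"rz":0.009},{"dx":-0.001,"dy":-0.004,"dz":0,"rx":0,"ry":-0.004,"rz":0.009},{"dx":-0.001,"dy":-0.006,"dz":0,"rx":0,"ry":-0.004,"rz":0.009},{"dx":-0.001,"dy":-0.006,"dz":0,"rx":0,"ry":-0.004,"rz":0.009}]' 0;python3 go.py; python3 swing.py 0,.062 0,.058
```

```text
clock: 11.72
tool_pos: [0.5951, 0.0808, 0.1408]
eef_rot: [0.788, 0.615, 0.001, 0.005]
force: [4.0, -5.8, 7.7]
width: 0.001
t 11.72 p [0.5951 0.0808 0.1408] yaw 1.325 tilt [ 0.0085 -0.0068] F [ 3.97 -5.76  7.69] w 0.001 q [ 0.09  0.53 -0.46  1.73  0.29  0.95 -0.73]
0.0 0.062 d [0.0009 0.0014 0.0018] rz -0.001
0.0 0.058 d [ 0.0009 -0.0026  0.0017] rz -0.001
```

```bash
python3 -m inch '[{"dx":0,"dy":-0.002,"dz":0,"rx":0,"ry":0,"rz":0},{"dx":0,"dy":-0.004,"dz":0,"rx":0,"ry":0,"rz":0},{"dx":0,"dy":-0.004,"dz":0,"rx":0,"ry":0,"rz":0}]' 0;python3 go.py; python3 snap.py w12 >/dev/null;python3 snap.py t12 top>/dev/null; python3 swing.py 0,.062 0,.058
```

```text
clock: 11.97
tool_pos: [0.5916, 0.0802, 0.1408]
eef_rot: [0.789, 0.615, 0.001, 0.006]
force: [5.3, -7.9, 9.1]
width: 0.001
t 11.97 p [0.5916 0.0802 0.1408] yaw 1.3238 tilt [ 0.0088 -0.0084] F [ 5.31 -7.91  9.14] w 0.001 q [ 0.09  0.53 -0.46  1.73  0.29  0.94 -0.74]
0.0 0.062 d [0.0023 0.0046 0.0018] rz -0.002
0.0 0.058 d [0.0023 0.0006 0.0017] rz -0.002
```

View pics/w12.png

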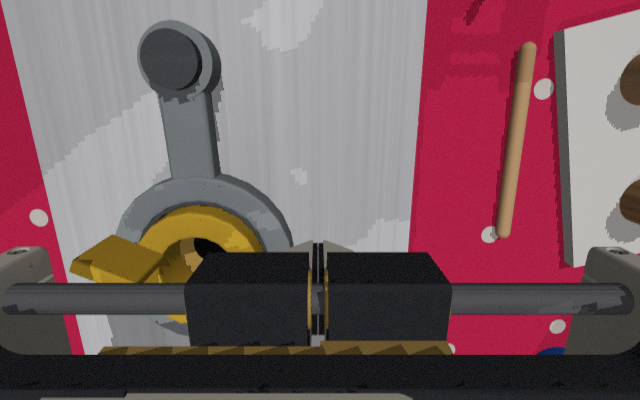

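View pics/t12.png

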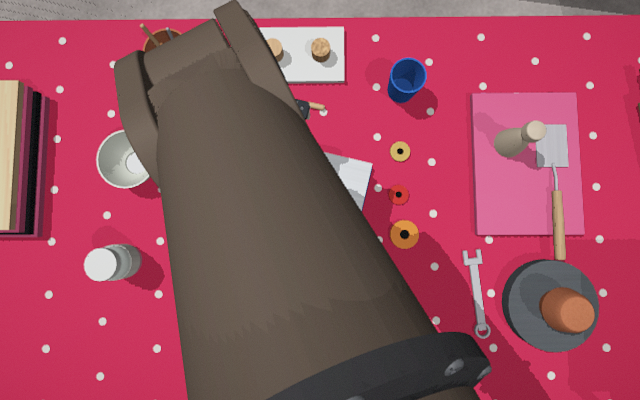

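```bash
cat > arm.py <<'E'
# arm angle from the collar's outer edge: args image, then u,v points picked on the collar's top outer edge
import sys
from h import *
from scipy.optimize import least_squares
d=dict(np.load(f"pics/{sys.argv[1]}.npz")); T=wT(d) if sys.argv[1][0]=="w" else d["world_from_camera"]
v=np.array([list(map(float,a.split(","))) for a in sys.argv[2:]])
p=cast(d,v,.139,T)[:,:2]; s=least_squares(lambda c:np.linalg.norm(p-c,axis=1)-.043,[.54,.1]); c=s.x
piv=np.array([.5584,.1836]); a=c-piv
print("collar",c.round(4),"res mm",(s.fun*1e3).round(1),"len",np.hypot(*a).round(4),"open",round(np.arctan2(a[1],a[0])-np.arctan2(-np.cos(.245),-np.sin(.245)),3))
E
python3 - <<'E'
from h import *
for n in("w12",):
    f=cv2.imread(f"pics/{n}.png"); cv2.imwrite(f"pics/{n}z.png",cv2.resize(f[0:260,90:340],None,fx=2.3,fy=2.3,interpolation=cv2.INTER_CUBIC))
d=dict(np.load("pics/w12.npz"));print(cast(d,[[170,58]],.145,wT(d)))
E
python3 arm.py w12 121,235 130,218 150,197 170,185 200,178 230,183 255,197 275,217 288,240
```

```text
[[0.55921623 0.18352092 0.145     ]]
collar [0.5407 0.0928] res mm [-0.8 -1.1 -0.7  0.2  1.4  1.2  0.1 -1.  -1.7] len 0.0925 open 0.052
```

View pics/w12z.png

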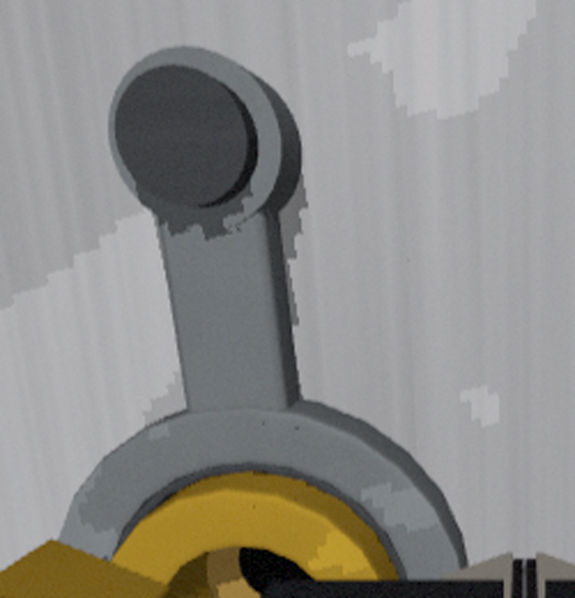

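```bash
python3 -m inch '[{"dx":0,"dy":-0.002,"dz":-0.001,"rx":0,"ry":0,"rz":0},{"dx":0,"dy":-0.004,"dz":-0.001,"rx":0,"ry":0,"rz":0},{"dx":0,"dy":-0.005,"dz":-0.001,"rx":0,"ry":0,"rz":0},{"dx":0,"dy":-0.005,"dz":-0.001,"rx":0,"ry":0,"rz":0}]' 0;python3 go.py;  python3 swing.py 0,.05
```

```text
clock: 12.4
tool_pos: [0.5883, 0.0813, 0.1417]
eef_rot: [0.789, 0.614, 0.002, 0.007]
force: [12.2, -8.2, 3.9]
width: 0.004
t 12.4 p [0.5883 0.0813 0.1417] yaw 1.3233 tilt [ 0.0115 -0.0078] F [12.17 -8.21  3.87] w 0.004 q [ 0.09  0.52 -0.46  1.74  0.29  0.94 -0.74]
0.0 0.05 d [ 0.002  -0.0039  0.0027] rz -0.002
```

```bash
python3 -m inch '[{"dx":0,"dy":-0.001,"dz":0,"rx":0,"ry":0,"rz":0},{"dx":0,"dy":-0.0015,"dz":0,"rx":0,"ry":0,"rz":0},{"dx":0,"dy":-0.0015,"dz":0,"rx":0,"ry":0,"rz":0}]' 0;python3 go.py;  python3 -m inch '[{"dx":0,"dy":0.01,"dz":0,"rx":0,"ry":0,"rz":0},{"dx":0,"dy":0.03,"dz":0,"rx":0,"ry":0,"rz":0},{"dx":0,"dy":0.05,"dz":-0.02,"rx":0,"ry":0,"rz":0},{"dx":-0.02,"dy":0.05,"dz":-0.05,"rx":0,"ry":0,"rz":0},{"dx":-0.04,"dy":0.04,"dz":-0.08,"rx":0,"ry":0,"rz":0},{"dx":-0.06,"dy":0.02,"dz":-0.11,"rx":0,"ry":0,"rz":0},{"dx":-0.07,"dy":0,"dz":-0.13,"rx":0,"ry":0,"rz":0},{"dx":-0.07,"dy":0,"dz":-0.13,"rx":0,"ry":0,"rz":0},{"dx":-0.07,"dy":0,"dz":-0.13,"rx":0,"ry":0,"rz":0},{"dx":-0.07,"dy":0,"dz":-0.13,"rx":0,"ry":0,"rz":0}]' 0; python3 go.py; python3 snap.py w13 >/dev/null
```

```text
clock: 12.65
tool_pos: [0.588, 0.0815, 0.142]
eef_rot: [0.789, 0.614, 0.003, 0.007]
force: [14.7, -8.9, 2.6]
width: 0.004
t 12.65 p [0.588  0.0815 0.142 ] yaw 1.3229 tilt [ 0.0135 -0.0075] F [14.66 -8.86  2.6 ] w 0.004 q [ 0.09  0.52 -0.46  1.75  0.29  0.93 -0.74]
clock: 13.48
tool_pos: [0.565, 0.0177, 0.2694]
eef_rot: [0.788, 0.616, -0.001, 0.003]
force: [-0.3, -0.4, -0.2]
width: 0.006
t 13.48 p [0.565  0.0177 0.2694] yaw 1.3262 tilt [ 0.0019 -0.0055] F [-0.25 -0.36 -0.23] w 0.006 q [ 0.24  0.36 -0.5   1.65  0.19  1.18 -0.55]
```

View pics/w13.png

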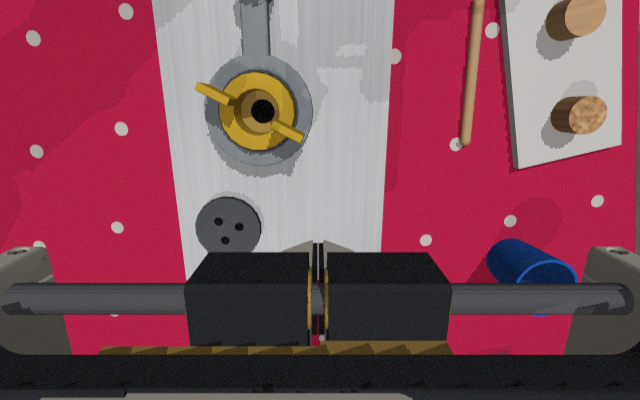

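Run:
```python
from h import *
f=cv2.imread("pics/w13.png"); cv2.imwrite("pics/w13z.png",cv2.resize(f[30:190,180:340],None,fx=4,fy=4,interpolation=cv2.INTER_CUBIC))
```

```text
(no output)
```

View pics/w13z.png

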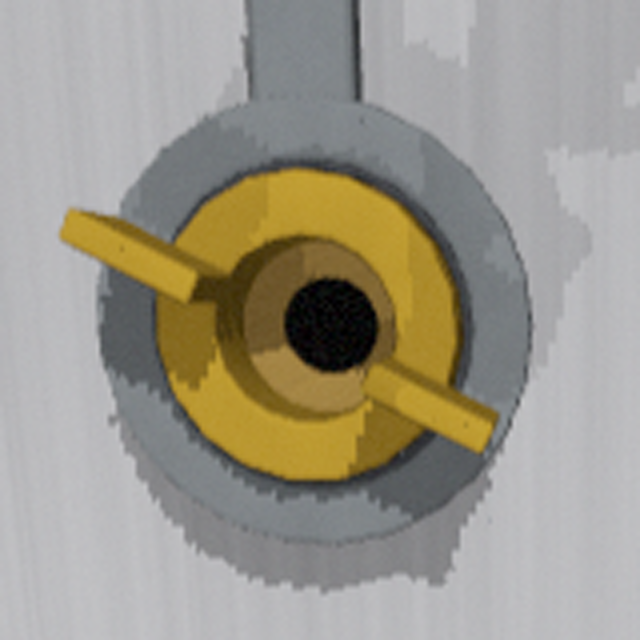

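```bash
python3 - <<'E'
import numpy as np
z=np.array([(98,300),(150,165),(240,100),(400,118),(490,195),(530,310),(500,440)])/4+[180,30]
print(" ".join(f"{a:.1f},{b:.1f}" for a,b in z))
from h import *
d=dict(np.load("pics/w13.npz")); T=wT(d)
w=np.array([(372,368),(492,432),(75,222),(190,290)])/4+[180,30]
p=cast(d,w,.1735,T)[:,:2]; print(p.round(4)); 
a=(p[0]+p[1])/2; b=(p[2]+p[3])/2; v=a-b; print("wing_a",a,"wing_b",b,"axis",(a+b)/2,"sep",np.hypot(*v),"world ang",np.arctan2(v[1],v[0]))
E
python3 arm.py w13 204.5,105 217.5,71.2 240,55 280,59.5 302.5,78.8 312.5,107.5 305,140
```

```text
204.5,105.0 217.5,71.2 240.0,55.0 280.0,59.5 302.5,78.8 312.5,107.5 305.0,140.0
[[0.5506 0.0865]
 [0.5679 0.0709]
 [0.509  0.1214]
 [0.5242 0.1064]]
wing_a [0.55921691 0.07872776] wing_b [0.51659658 0.11392251] axis [0.53790675 0.09632514] sep 0.05527352608697129 world ang -0.6902603057275977
collar [0.5368 0.0953] res mm [-1.1 -0.7  0.4 -0.2 -0.  -0.4 -1.1] len 0.0909 open 0.005
```

The arm is at its stop (0.005 rad measured, force rose to 17 N against it), with the ring turn still about 0.05 to 0.1. Next the closed fingers go behind wing_a.

```bash
cat > turn.py <<'E'
import sys
from h import *
from plant import ctrl
C=np.array([.5367,.0962])
o=ctrl.get_obs(); A=R.from_quat(o["eef_rot"]).as_matrix(); p=o["tool_pos"]
for a in sys.argv[1:]:   # turn,h,z
    tr,h,z=map(float,a.split(","))
    al=-.245-.4-tr; u=np.array([np.cos(al),np.sin(al)]); t=np.array([-u[1],u[0]])
    P=np.r_[C+.028*u+h*t,z]; x=np.r_[-u,0]; zz=np.array([0,0,-1.]); T=np.c_[x,np.cross(zz,x),zz]
    print(tr,h,z,"d",(A.T@(P-p)).round(4),"r",R.from_matrix(A.T@T).as_rotvec().round(3))
E
python3 turn.py .06,.027,.269
```

```text
0.06 0.027 0.269 d [ 0.0809 -0.0093 -0.0007] r [-1.00e-03  6.00e-03 -1.11e+00]
```

```bash
python3 -m inch '[{"dx":0.008,"dy":0,"dz":0,"rx":0,"ry":0.003,"rz":-0.12},{"dx":0.016,"dy":-0.001,"dz":0,"rx":0,"ry":0.006,"rz":-0.24},{"dx":0.024,"dy":-0.002,"dz":0,"rx":0,"ry":0.006,"rz":-0.36},{"dx":0.032,"dy":-0.003,"dz":0,"rx":0,"ry":0.006,"rz":-0.48},{"dx":0.042,"dy":-0.005,"dz":0,"rx":0,"ry":0.006,"rz":-0.6},{"dx":0.052,"dy":-0.006,"dz":0,"rx":0,"ry":0.006,"rz":-0.72},{"dx":0.062,"dy":-0.007,"dz":0,"rx":0,"ry":0.006,"rz":-0.84},{"dx":0.072,"dy":-0.008,"dz":0,"rx":0,"ry":0.006,"rz":-0.96},{"dx":0.08,"dy":-0.009,"dz":0,"rx":0,"ry":0.006,"rz":-1.07},{"dx":0.081,"dy":-0.009,"dz":0,"rx":0,"ry":0.006,"rz":-1.11}]' 0
python3 -m inch '[{"dx":0,"dy":0,"dz":0,"rx":0,"ry":0,"rz":0},{"dx":0,"dy":0,"dz":0,"rx":0,"ry":0,"rz":0}]' 0; python3 go.py; python3 turn.py .06,.027,.164; python3 snap.py w14>/dev/null
```

```text
clock: 14.37
tool_pos: [0.5758, 0.1008, 0.2675]
eef_rot: [0.341, 0.94, 0.0, -0.002]
force: [0.6, 0.2, -0.4]
width: 0.005
clock: 14.53
tool_pos: [0.5759, 0.0986, 0.2677]
eef_rot: [0.346, 0.938, -0.0, -0.001]
force: [-0.5, -0.1, 0.2]
width: 0.003
t 14.53 p [0.5759 0.0986 0.2677] yaw 2.4347 tilt [-0.0021  0.0005] F [-0.51 -0.08  0.24] w 0.003 q [ 0.26  0.45 -0.75  1.59  0.32  1.23  0.32]
0.06 0.027 0.164 d [ 1.000e-04 -2.000e-04  1.037e-01] r [-0.001 -0.002 -0.002]
```

View pics/w14.png

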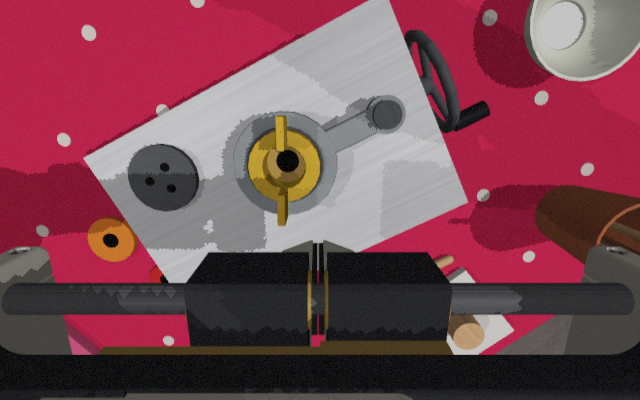

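Wings lie vertical in this view, wing_a the lower one at (282,205), so the fingers line up behind it. Descending.

```bash
python3 -m inch '[{"dx":0,"dy":0,"dz":0.03,"rx":0,"ry":0,"rz":0},{"dx":0,"dy":0,"dz":0.06,"rx":0,"ry":0,"rz":0},{"dx":0,"dy":0,"dz":0.085,"rx":0,"ry":0,"rz":0},{"dx":0,"dy":0,"dz":0.098,"rx":0,"ry":0,"rz":0},{"dx":0,"dy":0,"dz":0.103,"rx":0,"ry":0,"rz":0},{"dx":0,"dy":0,"dz":0.104,"rx":0,"ry":0,"rz":0},{"dx":0,"dy":0,"dz":0.104,"rx":0,"ry":0,"rz":0}]' 0; python3 go.py; python3 turn.py .06,.02,.164 .06,.014,.164 .12,.013,.164 .18,.013,.164 .24,.013,.163 .3,.013,.163 .36,.013,.163 .42,.013,.163 .48,.013,.162 .54,.013,.162; python3 snap.py w15>/dev/null
```

```text
clock: 15.17
tool_pos: [0.5765, 0.0987, 0.1658]
eef_rot: [0.346, 0.938, 0.0, 0.0]
force: [0.2, 0.2, -0.2]
width: 0.001
t 15.17 p [0.5765 0.0987 0.1658] yaw 2.4354 tilt [0.0009 0.0004] F [ 0.24  0.22 -0.2 ] w 0.001 q [ 0.23  0.54 -0.71  1.72  0.4   1.03  0.24]
0.06 0.02 0.164 d [ 0.0007 -0.0077  0.0018] r [ 0.001  0.    -0.001]
0.06 0.014 0.164 d [ 0.0007 -0.0137  0.0018] r [ 0.001  0.    -0.001]
0.12 0.013 0.164 d [-0.0001 -0.0164  0.0018] r [0.001 0.    0.059]
0.18 0.013 0.164 d [-0.0007 -0.0182  0.0018] r [0.001 0.    0.119]
0.24 0.013 0.163 d [-0.0012 -0.0199  0.0028] r [0.001 0.    0.179]
0.3 0.013 0.163 d [-0.0016 -0.0217  0.0028] r [0.001 0.    0.239]
0.36 0.013 0.163 d [-0.0019 -0.0236  0.0028] r [0.001 0.    0.299]
0.42 0.013 0.163 d [-0.0021 -0.0254  0.0028] r [0.001 0.    0.359]
0.48 0.013 0.162 d [-0.0022 -0.0273  0.0038] r [0.001 0.    0.419]
0.54 0.013 0.162 d [-0.0022 -0.0291  0.0038] r [0.001 0.    0.479]
```

View pics/w15.png

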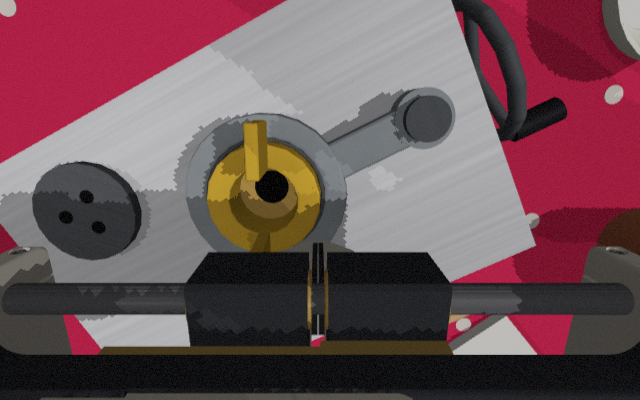

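```bash
python3 -m inch '[{"dx":0.001,"dy":-0.0075,"dz":0.001,"rx":0,"ry":0,"rz":0},{"dx":0.001,"dy":-0.0135,"dz":0.001,"rx":0,"ry":0,"rz":0},{"dx":0,"dy":-0.0165,"dz":0.001,"rx":0,"ry":0,"rz":0.06},{"dx":-0.0005,"dy":-0.018,"dz":0.002,"rx":0,"ry":0,"rz":0.12},{"dx":-0.001,"dy":-0.02,"dz":0.002,"rx":0,"ry":0,"rz":0.18},{"dx":-0.0015,"dy":-0.0215,"dz":0.002,"rx":0,"ry":0,"rz":0.24},{"dx":-0.002,"dy":-0.0235,"dz":0.002,"rx":0,"ry":0,"rz":0.3},{"dx":-0.002,"dy":-0.0255,"dz":0.002,"rx":0,"ry":0,"rz":0.36},{"dx":-0.002,"dy":-0.0275,"dz":0.003,"rx":0,"ry":0,"rz":0.42},{"dx":-0.002,"dy":-0.029,"dz":0.003,"rx":0,"ry":0,"rz":0.48}]' 0; python3 go.py; python3 snap.py w16>/dev/null; python3 turn.py .6,.013,.162 .67,.013,.162 .74,.013,.162 .81,.013,.162 .88,.013,.161 .95,.013,.161 1.02,.013,.161 1.09,.013,.161 1.16,.013,.161 1.23,.013,.16
```

```text
clock: 16.05
tool_pos: [0.5594, 0.0748, 0.1631]
eef_rot: [0.56, 0.828, 0.001, 0.001]
force: [2.1, 0.6, 2.1]
width: 0.005
t 16.05 p [0.5594 0.0748 0.1631] yaw 1.9522 tilt [0.0028 0.0007] F [2.05 0.55 2.07] w 0.005 q [ 0.2   0.48 -0.6   1.78  0.32  0.97 -0.14]
0.6 0.013 0.162 d [-0.0003 -0.0014  0.0012] r [0.003 0.    0.051]
0.67 0.013 0.162 d [-0.001  -0.0035  0.0012] r [0.003 0.    0.121]
0.74 0.013 0.162 d [-0.0016 -0.0055  0.0011] r [0.003 0.    0.191]
0.81 0.013 0.162 d [-0.0021 -0.0077  0.0011] r [0.003 0.    0.261]
0.88 0.013 0.161 d [-0.0024 -0.0098  0.0021] r [0.003 0.    0.331]
0.95 0.013 0.161 d [-0.0025 -0.012   0.0021] r [ 0.003 -0.     0.401]
1.02 0.013 0.161 d [-0.0025 -0.0141  0.0021] r [ 0.003 -0.     0.471]
1.09 0.013 0.161 d [-0.0024 -0.0163  0.0021] r [ 0.003 -0.     0.541]
1.16 0.013 0.161 d [-0.0021 -0.0184  0.0021] r [ 0.003 -0.     0.611]
1.23 0.013 0.16 d [-0.0016 -0.0205  0.0031] r [ 0.003 -0.     0.681]
```

View pics/w16.png

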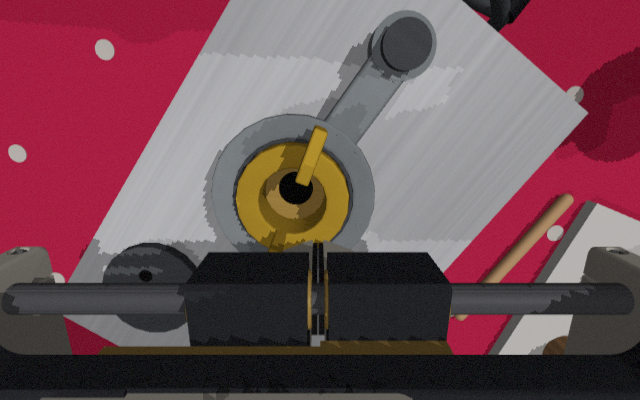

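```bash
cat > ring.py <<'E'
# ring turn from wing_b's top-edge ends (inner, outer px)
import sys
from h import *
d=dict(np.load(f"pics/{sys.argv[1]}.npz")); T=wT(d); C=np.array([.5367,.0962])
w=np.array([list(map(float,a.split(","))) for a in sys.argv[2:4]])
tr=.5
for _ in range(6):
    p=cast(d,w,.174-.00333*tr,T)[:,:2]; m=p.mean(0)-C
    v=p[1]-p[0]; ang=np.arctan2(v[1],v[0]); tr=(-.245-.4-(ang-np.pi))%(2*np.pi); 
    if tr>5: tr-=2*np.pi
print("wing_b mid r",np.hypot(*m).round(4),"turn by edge",round(tr,3),"turn by mid",round((-.245-.4-(np.arctan2(m[1],m[0])-np.pi)+.5)%(2*np.pi)-.5,3),"len",np.hypot(*v).round(4))
E
python3 ring.py w15 256,181 256,122; python3 ring.py w16 302,185 321,127
```

```text
wing_b mid r 0.0285 turn by edge 0.112 turn by mid 0.144 len 0.0238
wing_b mid r 0.0286 turn by edge 0.866 turn by mid 0.904 len 0.0248
```

```bash
python3 turn.py .9,.022,.162 .98,.022,.162 1.06,.022,.162 1.14,.022,.161 1.22,.022,.161 1.3,.022,.161 1.38,.022,.161 1.46,.022,.16 1.54,.022,.16 1.62,.022,.16
```

```text
0.9 0.022 0.162 d [-0.0055 -0.002   0.0012] r [0.003 0.    0.351]
0.98 0.022 0.162 d [-0.0063 -0.0047  0.0012] r [ 0.003 -0.     0.431]
1.06 0.022 0.162 d [-0.0068 -0.0075  0.0011] r [ 0.003 -0.     0.511]
1.14 0.022 0.161 d [-0.0072 -0.0103  0.0021] r [ 0.003 -0.     0.591]
1.22 0.022 0.161 d [-0.0073 -0.0132  0.0021] r [ 0.003 -0.     0.671]
1.3 0.022 0.161 d [-0.0071 -0.016   0.0021] r [ 0.003 -0.001  0.751]
1.38 0.022 0.161 d [-0.0068 -0.0188  0.0021] r [ 0.003 -0.001  0.831]
1.46 0.022 0.16 d [-0.0062 -0.0216  0.0031] r [ 0.003 -0.001  0.911]
1.54 0.022 0.16 d [-0.0054 -0.0244  0.0031] r [ 0.003 -0.001  0.991]
1.62 0.022 0.16 d [-0.0044 -0.027   0.0031] r [ 3.000e-03 -1.000e-03  1.071e+00]
```

```bash
python3 -m inch '[{"dx":-0.002,"dy":-0.001,"dz":0,"rx":0,"ry":0,"rz":0.1},{"dx":-0.004,"dy":-0.003,"dz":0.001,"rx":0,"ry":0,"rz":0.21},{"dx":-0.0055,"dy":-0.0055,"dz":0.001,"rx":0,"ry":0,"rz":0.32},{"dx":-0.0065,"dy":-0.009,"dz":0.001,"rx":0,"ry":0,"rz":0.43},{"dx":-0.007,"dy":-0.0125,"dz":0.002,"rx":0,"ry":0,"rz":0.54},{"dx":-0.007,"dy":-0.016,"dz":0.002,"rx":0,"ry":0,"rz":0.65},{"dx":-0.007,"dy":-0.019,"dz":0.002,"rx":0,"ry":0,"rz":0.76},{"dx":-0.006,"dy":-0.0215,"dz":0.002,"rx":0,"ry":0,"rz":0.87},{"dx":-0.0055,"dy":-0.0245,"dz":0.003,"rx":0,"ry":0,"rz":0.97},{"dx":-0.0045,"dy":-0.027,"dz":0.003,"rx":0,"ry":0,"rz":1.07}]' 0; python3 go.py; python3 snap.py w17>/dev/null; python3 turn.py 1.62,.022,.16 1.7,.022,.16 1.78,.022,.159 1.86,.022,.159 1.94,.022,.159 2.02,.022,.159 2.1,.022,.158 2.18,.022,.158 2.26,.022,.158
```

```text
clock: 16.93
tool_pos: [0.5351, 0.0597, 0.1595]
eef_rot: [0.904, 0.427, 0.0, 0.0]
force: [-0.1, -1.3, -0.2]
width: 0.006
t 16.93 p [0.5351 0.0597 0.1595] yaw 0.8813 tilt [ 0.0007 -0.0006] F [-0.12 -1.28 -0.2 ] w 0.006 q [ 0.05  0.4  -0.35  1.86  0.17  0.91 -1.07]
1.62 0.022 0.16 d [ 0.0013  0.0004 -0.0005] r [ 0.001  0.    -0.002]
1.7 0.022 0.16 d [-0.0003 -0.0019 -0.0005] r [0.001 0.    0.078]
1.78 0.022 0.159 d [-0.0018 -0.0044  0.0005] r [0.001 0.    0.158]
1.86 0.022 0.159 d [-0.0031 -0.0069  0.0005] r [0.001 0.    0.238]
1.94 0.022 0.159 d [-0.0042 -0.0096  0.0005] r [0.001 0.    0.318]
2.02 0.022 0.159 d [-0.0051 -0.0123  0.0005] r [0.001 0.    0.398]
2.1 0.022 0.158 d [-0.0057 -0.015   0.0015] r [0.001 0.    0.478]
2.18 0.022 0.158 d [-0.0061 -0.0179  0.0015] r [0.001 0.    0.558]
2.26 0.022 0.158 d [-0.0063 -0.0207  0.0015] r [0.001 0.    0.638]
```

View pics/w17.png

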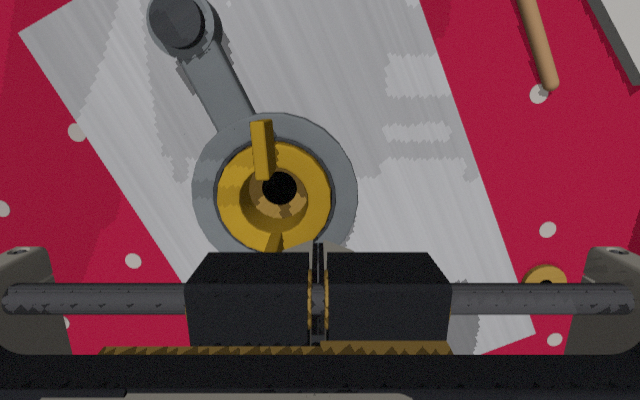

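```bash
python3 ring.py w17 263,179 260,121; python3 -m inch '[{"dx":0,"dy":-0.002,"dz":0,"rx":0,"ry":0,"rz":0.08},{"dx":-0.002,"dy":-0.0045,"dz":0,"rx":0,"ry":0,"rz":0.16},{"dx":-0.003,"dy":-0.007,"dz":0,"rx":0,"ry":0,"rz":0.24},{"dx":-0.004,"dy":-0.0095,"dz":0,"rx":0,"ry":0,"rz":0.32}]' 0; python3 go.py; python3 snap.py w18>/dev/null; python3 turn.py 1.94,.022,.159 2.02,.022,.159 2.1,.022,.158 2.18,.022,.158 2.26,.022,.158
```

```text
wing_b mid r 0.0282 turn by edge 1.61 turn by mid 1.599 len 0.0231
clock: 17.32
tool_pos: [0.5252, 0.0629, 0.1593]
eef_rot: [0.96, 0.279, -0.0, 0.0]
force: [-0.3, -1.0, -1.4]
width: 0.002
t 17.32 p [0.5252 0.0629 0.1593] yaw 0.5649 tilt [ 0.0001 -0.0005] F [-0.31 -0.99 -1.37] w 0.002 q [-0.01  0.38 -0.28  1.89  0.13  0.89 -1.36]
1.94 0.022 0.159 d [-0.0004  0.0003  0.0003] r [0.    0.    0.003]
2.02 0.022 0.159 d [-0.0021 -0.002   0.0003] r [0.    0.    0.083]
2.1 0.022 0.158 d [-0.0035 -0.0044  0.0013] r [0.    0.    0.163]
2.18 0.022 0.158 d [-0.0048 -0.007   0.0013] r [0.    0.    0.243]
2.26 0.022 0.158 d [-0.0059 -0.0096  0.0013] r [0.    0.    0.323]
```

View pics/w18.png

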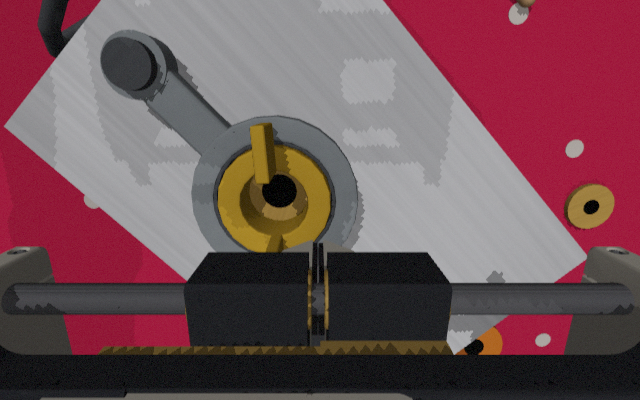

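The ring follows the fingers (turn about 1.93). Pushing on slowly towards tight.

```bash
python3 -m inch '[{"dx":-0.001,"dy":-0.001,"dz":0,"rx":0,"ry":0,"rz":0.04},{"dx":-0.002,"dy":-0.002,"dz":0,"rx":0,"ry":0,"rz":0.08},{"dx":-0.003,"dy":-0.003,"dz":0,"rx":0,"ry":0,"rz":0.12},{"dx":-0.0035,"dy":-0.0045,"dz":0,"rx":0,"ry":0,"rz":0.16},{"dx":-0.0035,"dy":-0.0045,"dz":0,"rx":0,"ry":0,"rz":0.16}]' 0; python3 go.py; python3 turn.py  2.1,.022,.158 2.18,.022,.158 2.26,.022,.158
```

```text
clock: 17.78
tool_pos: [0.5198, 0.0652, 0.1592]
eef_rot: [0.979, 0.203, -0.0, 0.0]
force: [1.0, -1.5, 0.3]
width: 0.004
t 17.78 p [0.5198 0.0652 0.1592] yaw 0.4081 tilt [-0.0001 -0.0003] F [ 0.96 -1.5   0.29] w 0.004 q [-0.04  0.37 -0.24  1.9   0.11  0.88 -1.5 ]
2.1 0.022 0.158 d [-0.0004 -0.0001  0.0012] r [0.    0.    0.011]
2.18 0.022 0.158 d [-0.0021 -0.0024  0.0012] r [0.    0.    0.091]
2.26 0.022 0.158 d [-0.0035 -0.0049  0.0012] r [0.    0.    0.171]
```

```bash
python3 -m inch '[{"dx":-0.001,"dy":-0.001,"dz":0,"rx":0,"ry":0,"rz":0.04},{"dx":-0.002,"dy":-0.0025,"dz":0,"rx":0,"ry":0,"rz":0.08},{"dx":-0.002,"dy":-0.0025,"dz":0,"rx":0,"ry":0,"rz":0.08}]' 0; python3 go.py; python3 turn.py  2.18,.022,.158 2.26,.022,.158
```

```text
clock: 18.03
tool_pos: [0.5173, 0.0666, 0.1591]
eef_rot: [0.987, 0.163, 0.0, 0.0]
force: [1.2, -1.4, -1.7]
width: 0.005
t 18.03 p [0.5173 0.0666 0.1591] yaw 0.3279 tilt [ 0.0003 -0.0004] F [ 1.18 -1.45 -1.75] w 0.005 q [-0.06  0.37 -0.23  1.91  0.11  0.88 -1.58]
2.18 0.022 0.158 d [-0.0003 -0.0001  0.0011] r [ 0.001 -0.     0.011]
2.26 0.022 0.158 d [-0.002  -0.0024  0.0011] r [ 0.001 -0.     0.091]
```

```bash
python3 snap.py w19 >/dev/null; python3 -m inch '[{"dx":-0.001,"dy":-0.001,"dz":0,"rx":0,"ry":0,"rz":0.04},{"dx":-0.0015,"dy":-0.0025,"dz":0,"rx":0,"ry":0,"rz":0.08},{"dx":-0.0015,"dy":-0.0025,"dz":0,"rx":0,"ry":0,"rz":0.08}]' 0; python3 go.py; python3 snap.py w20 >/dev/null;python3 turn.py  2.18,.022,.158 2.26,.022,.158 2.34,.022,.158
```

```text
clock: 18.33
tool_pos: [0.5152, 0.0676, 0.1591]
eef_rot: [0.992, 0.123, 0.0, 0.001]
force: [0.9, -4.9, -2.1]
width: 0.007
t 18.33 p [0.5152 0.0676 0.1591] yaw 0.2465 tilt [ 0.0002 -0.0014] F [ 0.93 -4.85 -2.11] w 0.007 q [-0.07  0.36 -0.21  1.91  0.1   0.88 -1.65]
2.18 0.022 0.158 d [0.0014 0.0015 0.001 ] r [ 0.001  0.    -0.068]
2.26 0.022 0.158 d [-0.0005 -0.0007  0.001 ] r [0.001 0.    0.012]
2.34 0.022 0.158 d [-0.0021 -0.003   0.001 ] r [0.001 0.    0.092]
```

View pics/w20.png

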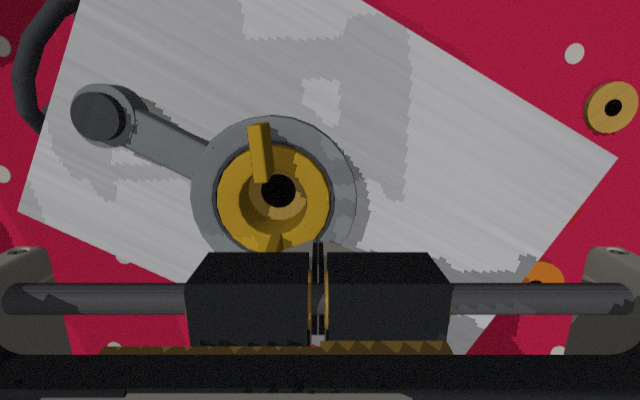

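Force has risen to 5 N at turn about 2.2, so the ring has met the die. Pushing straight on to tighten.

```bash
python3 ring.py w20 263,183 258,124; python3 -m inch '[{"dx":0,"dy":-0.001,"dz":0,"rx":0,"ry":0,"rz":0},{"dx":0,"dy":-0.001,"dz":0,"rx":0,"ry":0,"rz":0},{"dx":0,"dy":-0.001,"dz":0,"rx":0,"ry":0,"rz":0}]' 0; python3 go.py;  python3 -m inch '[{"dx":0,"dy":-0.001,"dz":0,"rx":0,"ry":0,"rz":0},{"dx":0,"dy":-0.001,"dz":0,"rx":0,"ry":0,"rz":0},{"dx":0,"dy":-0.001,"dz":0,"rx":0,"ry":0,"rz":0}]' 0; python3 go.py
```

```text
wing_b mid r 0.028 turn by edge 2.213 turn by mid 2.234 len 0.0239
clock: 18.63
tool_pos: [0.5151, 0.0682, 0.159]
eef_rot: [0.992, 0.124, -0.0, 0.001]
force: [2.6, -5.8, -1.8]
width: 0.0
t 18.63 p [0.5151 0.0682 0.159 ] yaw 0.2486 tilt [ 0.0001 -0.0017] F [ 2.61 -5.85 -1.81] w 0.0 q [-0.07  0.36 -0.21  1.91  0.1   0.88 -1.65]
clock: 18.88
tool_pos: [0.5148, 0.0687, 0.159]
eef_rot: [0.992, 0.124, -0.0, 0.001]
force: [1.8, -7.3, -0.9]
width: 0.005
t 18.88 p [0.5148 0.0687 0.159 ] yaw 0.2483 tilt [ 0.     -0.0022] F [ 1.83 -7.28 -0.93] w 0.005 q [-0.08  0.36 -0.21  1.91  0.1   0.88 -1.66]
```

```bash
python3 -m inch '[{"dx":0,"dy":0.005,"dz":0,"rx":0,"ry":0,"rz":0},{"dx":0,"dy":0.015,"dz":0,"rx":0,"ry":0,"rz":0},{"dx":0,"dy":0.018,"dz":-0.01,"rx":0,"ry":0,"rz":0},{"dx":0,"dy":0.018,"dz":-0.04,"rx":0,"ry":0,"rz":0},{"dx":0,"dy":0.018,"dz":-0.07,"rx":0,"ry":0,"rz":0},{"dx":-0.03,"dy":0.018,"dz":-0.10,"rx":0,"ry":0,"rz":0},{"dx":-0.05,"dy":0.018,"dz":-0.12,"rx":0,"ry":0,"rz":0},{"dx":-0.05,"dy":0.018,"dz":-0.12,"rx":0,"ry":0,"rz":0},{"dx":-0.05,"dy":0.018,"dz":-0.12,"rx":0,"ry":0,"rz":0}]' 0; python3 go.py; python3 snap.py w21
```

```text
clock: 19.63
tool_pos: [0.4707, 0.041, 0.281]
eef_rot: [0.992, 0.123, 0.002, 0.0]
force: [0.7, -0.7, 0.1]
width: 0.003
t 19.63 p [0.4707 0.041  0.281 ] yaw 0.2462 tilt [0.0036 0.0004] F [ 0.73 -0.67  0.1 ] w 0.003 q [-0.01  0.16 -0.22  1.85  0.04  1.13 -1.57]
yellow [521.  63.] c [ 0.6176 -0.0967] r 0.0149 res 0.0003
dark [358. 192.] c [0.4774 0.0044] r 0.0293 res 0.0003
dark [244. 103.] c [0.5364 0.0983] r 0.0318 res 0.001
dark [293. 105.] c [0.532  0.1035] r 0.0379 res 0.0023
hole [625. 306.] c [ 0.4226 -0.31  ] r 0.0086 res 0.0014
hole [275. 103.] c [0.5366 0.0973] r 0.0094 res 0.0002
```

View pics/w21.png

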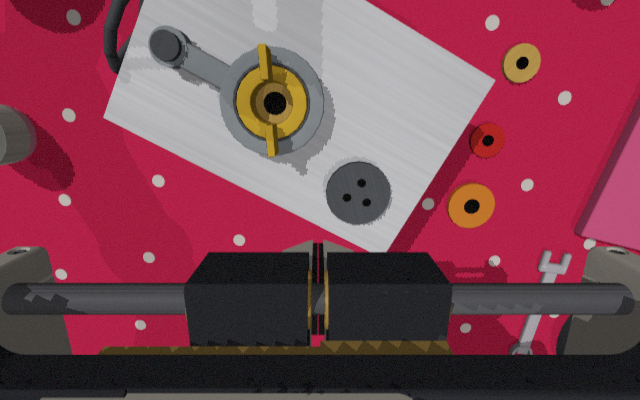

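```bash
python3 ring.py w21 267,81 262,45; python3 arm.py w21 220,97 226,75 240,57 290,51 312,65 324,88 324,110 314,132 293,149
python3 - <<'E'
from h import *
f=cv2.imread("pics/w21.png"); cv2.imwrite("pics/w21z.png",cv2.resize(f[20:180,200:350],None,fx=3.7,fy=3.7,interpolation=cv2.INTER_CUBIC))
E
```

```text
wing_b mid r 0.0265 turn by edge 2.145 turn by mid 2.251 len 0.0239
collar [0.5369 0.0954] res mm [-0.9 -1.5 -1.3 -1.5  0.1  0.5 -0.5 -1.8 -2.2] len 0.0908 open 0.006
```

View pics/w21z.png

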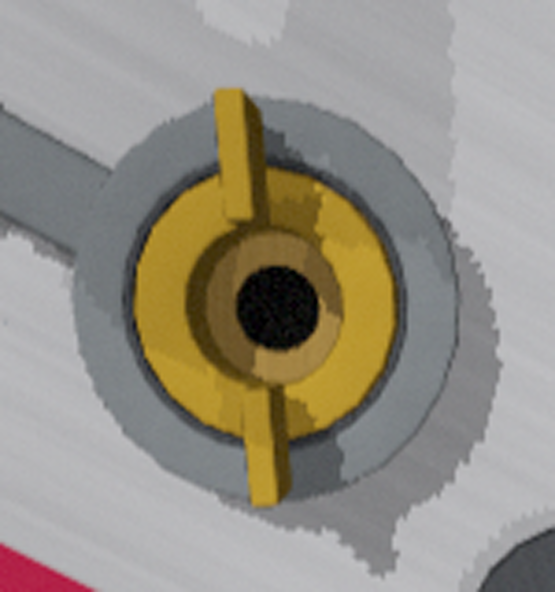

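Final checks: ring turn about 2.2, arm at 0.006 rad, brass die centred, steel die at (0.477, 0.004) as before, and the robot clear of everything. Handing in.

```bash
python3 -c "
from plant import ctrl
print(ctrl.hand_in())"
```

```text
the job is handed in; nothing more can be done
None
```

The die is fitted and clamped, and the job is handed in at about 20 s on the robot's clock.

**What I did**
- **Die:** I gripped the brass die and carried it over the deck, lifted about 8 mm rather than slid, then released it into the mouth. Lowering it while gripped met up to 26 N of resistance. I backed off, corrected by about 1 mm, met 16 N again, raised it slightly and let go, and it dropped in.
- **Arm:** I pushed the collar in with closed fingers until the force rose to about 17 N.
- **Ring:** I turned it clockwise by wing_a. It ran at about 2 N, and I stopped at about 7.5 N.

**Last checks**
- **Die seating (before the arm swung in):** its top was flush with the deck, both at 0.1143 m. It was level to about 0.001 rad and within about 1 mm of the mouth's centre.
- **Die centre (at the end):** still within about 1 mm of the mouth's centre, seen through the ring.
- **Arm:** about 0.006 rad from its stop.
- **Ring turn:** about 2.15 from the wing's edge and 2.25 from its midpoint. That is slightly past the expected 2.1.
- **Steel die:** at (0.477, 0.004), the same as at the start to within about 1 mm.
- **Robot:** about 0.1 m clear of everything, wrist force near zero.

I could not measure the clamping force on the die after letting go. I infer it from the wing force, which rose from about 2 N to 7.5 N, and from the ring showing no clear springback.

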